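# Reset the tripped charging bench and load it with flight packs

### The job

The charging bench's breaker has tripped. Push its lever fully to off and leave it off while you push the storage bin's bifold cover right back, until its two panels stand folded flat against each other, and lift the battery packs out of the bin, laying every one flat in a bay of its own on the charging board. Only when all of them are in, throw the lever fully on; leave the cover folded back and the other things on the bench where they are.

Things in the scene. Friction and masses are not known exactly. Their poses are not given: they have to be found in the camera images.
- breaker: Grey plastic breaker housing, fixed, 85 (x) x 90 (y) x 60 high, with one black paddle lever standing out of its top. Origin: centre of its underside. Its x axis points roughly away from the robot; the lever swings in its x-z plane about a pivot 65 above the origin. It stands in either of two places behind the charging board; the grey power supply takes the other.
- supply: Grey power supply, fixed, 85 x 100 x 70 high, similar to the breaker housing but with no lever. Leave alone. Origin at its underside.
- lever (a joint): Breaker lever, rad, 0 to 1.0. 0 = fully OFF: leaning 0.5 rad from vertical to the housing's -x (towards the robot). 1.0 = fully ON: leaning 0.5 rad to the housing's +x. It starts tripped, in between (0.35 to 0.65). It stays where it is left; friction 0.12 N m, about 2 N near the tip.
- lever_tip (a point): Centre of the lever's free end, 85 from the pivot. The lever is a flat paddle 12 thick (in the swing direction) and 26 wide.
- bin: Fixed storage bin, grey steel, outer 198 (its x) x 270 (its y, -128 to +142) x 75 high, walls 6 (+y end 20). Origin underneath. Foam floor 15 above the table with four pockets 56 (x) x 108 (y) centred at x -41/+41, y -61/+61, between foam ribs whose tops are 30 above the table, 24 wide along the x walls and 26 in the middle: fingers fit beside a pack above the ribs. Closed by the bifold cover.
- cover (a joint): Bifold cover: two aluminium panels 134 long, 194 wide, 6 thick. The first is hinged on the bin's +y end (bin y = +142, 77 above the table), the second on the first; its free edge slides along the rim. Value: angle of the first panel above level, rad: 0 closed, 1.54 stop: both panels upright, flat together, top 211 above the table. Starts partly raised (0.3 to 0.6); stays where it is left.
- tab (a point): Middle of the top edge of the cover's black push tab: upright plate 34 (bin x) x 8 (bin y) x 45, 77 to 122 above the table, outside the bin's -x wall (bin x = -122). An arm at its foot joins it, 55 ahead, to the cover's free edge. It stays upright and slides along bin y = 87 - 268 cos(cover), mm. Pushed on its -y face towards +y (2 to 8 N, most at small angles) it folds the cover up like a tent.
- pack1: A flight battery pack: grey block with a paper wrap, overall 88 x 40 x 40 (10 of the length is a narrower black plug end, 22 x 16), 0.2 to 0.3 kg. Origin at its centre, x along its length. Starts in one of the bin's pockets, its length along the bin's y. All packs are alike; three or four are present (None at the start = absent). Which of its four long faces is up does not matter.
- pack2: A flight battery pack: grey block with a paper wrap, overall 88 x 40 x 40 (10 of the length is a narrower black plug end, 22 x 16), 0.2 to 0.3 kg. Origin at its centre, x along its length. Starts in one of the bin's pockets, its length along the bin's y. All packs are alike; three or four are present (None at the start = absent). Which of its four long faces is up does not matter.
- pack3: A flight battery pack: grey block with a paper wrap, overall 88 x 40 x 40 (10 of the length is a narrower black plug end, 22 x 16), 0.2 to 0.3 kg. Origin at its centre, x along its length. Starts in one of the bin's pockets, its length along the bin's y. All packs are alike; three or four are present (None at the start = absent). Which of its four long faces is up does not matter.
- pack4: A flight battery pack: grey block with a paper wrap, overall 88 x 40 x 40 (10 of the length is a narrower black plug end, 22 x 16), 0.2 to 0.3 kg. Origin at its centre, x along its length. Starts in one of the bin's pockets, its length along the bin's y. All packs are alike; three or four are present (None at the start = absent). Which of its four long faces is up does not matter.
- bay1 (a point): Bay 1 of the fixed plywood charging board (130 x 320, four bays side by side along the board's y, 80 apart). Point at the centre of the bay floor, 8 above the table. Axes: x along the bay's length. The bay is 106 long (x) and 56 wide (y), bordered by wooden ribs 14 high above its floor, 24 wide between bays.
- bay2 (a point): Bay 2 of the fixed plywood charging board (130 x 320, four bays side by side along the board's y, 80 apart). Point at the centre of the bay floor, 8 above the table. Axes: x along the bay's length. The bay is 106 long (x) and 56 wide (y), bordered by wooden ribs 14 high above its floor, 24 wide between bays.
- bay3 (a point): Bay 3 of the fixed plywood charging board (130 x 320, four bays side by side along the board's y, 80 apart). Point at the centre of the bay floor, 8 above the table. Axes: x along the bay's length. The bay is 106 long (x) and 56 wide (y), bordered by wooden ribs 14 high above its floor, 24 wide between bays.
- bay4 (a point): Bay 4 of the fixed plywood charging board (130 x 320, four bays side by side along the board's y, 80 apart). Point at the centre of the bay floor, 8 above the table. Axes: x along the bay's length. The bay is 106 long (x) and 56 wide (y), bordered by wooden ribs 14 high above its floor, 24 wide between bays.
- glue: Bystander, loose: yellow glue bottle, 42 dia x 130. Leave alone. Origin at its underside.
- thinner: Bystander, loose: plain metal can, 64 dia x 100. Leave alone. Origin at its underside.
- prop: Bystander, loose: black two-bladed propeller, 200 long, 14 high, lying flat. Leave alone. Origin at its underside.
- sander: Bystander, loose: cork sanding block 110x60x25. Leave alone. Origin at its underside.
- tape: Bystander, loose: roll of tape, 90 outer dia x 22, lying flat. Leave alone. Origin at its underside.
- servo_box: Bystander, loose: small carton 80x60x35. Leave alone. Origin at its underside.
Mind the look-alikes: they are no part of the job. What is shaped like the pack4 but pink or purple is not meant.

How it is judged (in metres and radians):
On the way, in this order (a step that is already met when the one before it is completed fails the run):
1. the lever is pushed fully off (joint below 0.08 rad) (value of joint lever below 0.08 rad), for 0.2 s.
2. with the lever still off, the cover is folded flat and every pack lies in a bay (value of joint lever below 0.08 rad and value of joint cover above 1.42 rad and ((horizontal distance between pack1 and bay1 below 0.02 m and z of pack1 in the frame of bay1 below 0.026 m) or (horizontal distance between pack1 and bay2 below 0.02 m and z of pack1 in the frame of bay2 below 0.026 m) or (horizontal distance between pack1 and bay3 below 0.02 m and z of pack1 in the frame of bay3 below 0.026 m) or (horizontal distance between pack1 and bay4 below 0.02 m and z of pack1 in the frame of bay4 below 0.026 m)) and ((horizontal distance between pack2 and bay1 below 0.02 m and z of pack2 in the frame of bay1 below 0.026 m) or (horizontal distance between pack2 and bay2 below 0.02 m and z of pack2 in the frame of bay2 below 0.026 m) or (horizontal distance between pack2 and bay3 below 0.02 m and z of pack2 in the frame of bay3 below 0.026 m) or (horizontal distance between pack2 and bay4 below 0.02 m and z of pack2 in the frame of bay4 below 0.026 m)) and ((horizontal distance between pack3 and bay1 below 0.02 m and z of pack3 in the frame of bay1 below 0.026 m) or (horizontal distance between pack3 and bay2 below 0.02 m and z of pack3 in the frame of bay2 below 0.026 m) or (horizontal distance between pack3 and bay3 below 0.02 m and z of pack3 in the frame of bay3 below 0.026 m) or (horizontal distance between pack3 and bay4 below 0.02 m and z of pack3 in the frame of bay4 below 0.026 m)) and ((horizontal distance between pack4 and bay1 below 0.02 m and z of pack4 in the frame of bay1 below 0.026 m) or (horizontal distance between pack4 and bay2 below 0.02 m and z of pack4 in the frame of bay2 below 0.026 m) or (horizontal distance between pack4 and bay3 below 0.02 m and z of pack4 in the frame of bay3 below 0.026 m) or (horizontal distance between pack4 and bay4 below 0.02 m and z of pack4 in the frame of bay4 below 0.026 m))), for 0.2 s.
3. the lever is thrown fully on (joint above 0.92 rad) (value of joint lever above 0.92 rad), for 0.2 s.
At the end, for the whole second after the job is handed in: The lever is fully on (above 0.92 of 1.0 rad), the cover is folded (above 1.42 rad), and every pack present lies at rest and flat in a bay: its centre within 20 mm of the bay's centre horizontally and less than 26 mm above the bay floor (value of joint lever above 0.92 rad and value of joint cover above 1.42 rad and ((horizontal distance between pack1 and bay1 below 0.02 m and z of pack1 in the frame of bay1 below 0.026 m) or (horizontal distance between pack1 and bay2 below 0.02 m and z of pack1 in the frame of bay2 below 0.026 m) or (horizontal distance between pack1 and bay3 below 0.02 m and z of pack1 in the frame of bay3 below 0.026 m) or (horizontal distance between pack1 and bay4 below 0.02 m and z of pack1 in the frame of bay4 below 0.026 m)) and ((horizontal distance between pack2 and bay1 below 0.02 m and z of pack2 in the frame of bay1 below 0.026 m) or (horizontal distance between pack2 and bay2 below 0.02 m and z of pack2 in the frame of bay2 below 0.026 m) or (horizontal distance between pack2 and bay3 below 0.02 m and z of pack2 in the frame of bay3 below 0.026 m) or (horizontal distance between pack2 and bay4 below 0.02 m and z of pack2 in the frame of bay4 below 0.026 m)) and ((horizontal distance between pack3 and bay1 below 0.02 m and z of pack3 in the frame of bay1 below 0.026 m) or (horizontal distance between pack3 and bay2 below 0.02 m and z of pack3 in the frame of bay2 below 0.026 m) or (horizontal distance between pack3 and bay3 below 0.02 m and z of pack3 in the frame of bay3 below 0.026 m) or (horizontal distance between pack3 and bay4 below 0.02 m and z of pack3 in the frame of bay4 below 0.026 m)) and ((horizontal distance between pack4 and bay1 below 0.02 m and z of pack4 in the frame of bay1 below 0.026 m) or (horizontal distance between pack4 and bay2 below 0.02 m and z of pack4 in the frame of bay2 below 0.026 m) or (horizontal distance between pack4 and bay3 below 0.02 m and z of pack4 in the frame of bay3 below 0.026 m) or (horizontal distance between pack4 and bay4 below 0.02 m and z of pack4 in the frame of bay4 below 0.026 m)) and linear speed of each of pack1, pack2, pack3, pack4 below 0.02 m/s); the robot touches nothing.
It fails at once if a bystander is shifted more than 50 mm (distance of any of glue, thinner, prop, sander, tape, servo_box from where it was at the start of the episode above 0.05 m).
Of pack1, pack2, pack3, pack4 only 3 to 4 are there at a start; the rules pass over those that are not, and their reading is None.
At some moment in a run one of pack1, pack2, pack3, pack4 may be knocked a few centimetres aside while the robot is not near it.
Once in a run the grip may slacken for a moment while it holds something.
It also fails if it takes over 208 s, if anything falls off the work surface, if the arm or the gripper's body presses on something with over 40 N, if the wrist force passes 120 N, or if a joint passes its speed limit or range.

### The arm

A 7-joint arm with a two-finger parallel gripper is mounted at the origin on the work surface. World frame = base frame: x ahead of the robot, y to its left, z up, the work surface at z = 0. Lengths are in m, angles in degrees, forces in N, time in s.
With the tool pointing down it reaches from about 0.425 to 0.875 m from the base axis. Payload 4.7 kg.
Tool frame: the origin (TCP) lies midway between the tips of the shut fingers; the grasp point (between the pads) lies 19 mm behind it; z points along the fingers, y is the line along which they close (so a half turn about z gives the same grasp; the last joint's range is limited). The gripper opens to 87 mm and grips with 3 to 60 N. Pads are 19 mm wide; open, the fingers measure 117 mm over their backs; the gripper's body (75 mm by 190 mm) begins 51 mm behind the grasp point.
Start: joints at [64.979, 18.392, -4.016, 83.108, 1.295, 78.541, -3.26], TCP at [0.283, -0.585, 0.191] pointing down, gripper open.
Joint ranges: [-163.93, 163.93], [-17.29, 119.83], [-79.2, 71.16], [3.27, 140.29], [-89.18, 269.18], [5.43, 117.66], [-154.24, 154.24]. Speed limits (degrees/s): [147.25, 147.25, 180, 180, 180, 180, 180].

### API

Orientations are given as [roll, pitch, yaw] about the fixed x, y, z axes, in that order (R = Rz(yaw) Ry(pitch) Rx(roll)).
In Python, from cell import env, viewer, boxes_of, masks_of gives the robot as it stands. The module is installed in compiled form; this text tells all that it offers.
- The arm moves only by the tool apply_moves, never from a script. Its argument "moves" is a list of rows, each a list of 7 numbers: the shift along the tool's x, y, z scaled (see below), then the turn, a rotation vector about the tool's x, y, z scaled (see below), then the opening, from 0 (shut) to 1 (fully open). A call has 1 to 20 rows; each row is the pose to reach, as a shift and turn from the pose commanded when the call began, along the tool's axes at that moment; what a row does not reach only later rows make up. The controller multiplies each number of a shift by 0.2 m and each number of a turn by 1.5 rad. A row lasts 1/10 s, in which the tool goes at most 50 mm and 8.59 degrees, less where a joint would pass 70% of its speed; a pose out of reach is approached as far as the arm can. A call with a number of a shift or a turn outside -1 to 1 is refused whole. A call with a gripper value outside its range is refused whole. The fingers move at their own pace and stop on an object; "grip_force" is the grip in N (left out, the last holds). Time passes only in rows, so rows that repeat a pose let the fingers close. It gives the time, the measured TCP pose, the force, the opening and the grip force at its end, in the units of the state.
- env.get_obs(): the state, without advancing time (a new reading comes with each control period).
- viewer.read_camera(name): name is "scene" or "side" or "wrist"; returns the picture (400x640x3 uint8, red, green, blue); there is no depth.
- viewer.get_calibration(name): a dict with "fov_y" (degrees; the focal length in pixels is half the picture's height over the tangent of half this angle, whatever the lens; pixels are square), "cx", "cy" (the principal point, pixels), "k1" (the pictures are not rectified: a ray, as slopes to the right and down, at radius r is drawn at 1 + k1 r^2 times it, then the intrinsics apply), "position" and "orientation" of the camera in the world. Camera axes: x right, y up, looking along -z (the intrinsics and any distortion apply to the point x, -y, -z); pixel columns grow to the right and rows downward; lengths in m; the calibration is good to about 2 mm. A picture is of the moment at which its call begins: read the wrist's pose just before it. get_calibration takes no time and is no camera call; for the wrist camera it gives the pose at the moment of the call.
- env.sign_off(): hands the job in; it is judged then, once.
Trained networks look in the newest picture that a camera, given by its name, has taken for a name from the list of things; names that differ only in an ending like _2 or _b are one class to them, and where a whole thing is asked for, a point or a joint stands for the part that bears it (a point fixed in the world has none). Each returns a list of dicts, best first, with "conf" (0 to 1); they miss things now and then, are a little off and sometimes report something else, mostly with a low value. They report only what shows in the picture. A call takes as long as a camera call. They do not tell look-alikes from the thing itself.
- boxes_of(camera, target): "location" ([column, row] in pixels, amid what is visible of it).
- masks_of(camera, target): "pixels" (400x640 bool, what is visible of it) and "location" ([column, row] in pixels, amid what is visible of it).
The state is a dict: "time_s": time; "qpos": joint angles; "joint_velocities": joint speeds; "effort": joint torques, N m; "tool_pos": TCP position; "tool_rot": TCP orientation; "force": force on the tool from outside, world axes, zero at the start; "wrist_torque": the same for the moment, N m; "grip_width": finger opening in m; "grasp_force": force on a finger pad.
Only numpy, scipy, OpenCV 4.12 (cv2) and the standard library are available. Lean on these libraries where they do the work, as an engineer would, in place of code of your own. Each camera call takes 0.05 s, during which the arm holds its last target. There are 200 camera calls.

## Working session

There is one attempt and no reset: what is moved stays moved. The work goes in short steps, Python scripts to look and compute and a tool call to move; the robot and the scene stay as the last step left them, time stands still between calls to the robot, and variables do not carry over. Pictures are saved under pics/ and viewed, at most 14 in all, crops included, and the job is handed in when it is done.

Besides the shell and the picture viewer there is one more tool, called after "Call:" as name([rows], argument=value, ...), one row to a line, values as JSON. apply_moves: Moves the arm, as the interface text tells. Shifts and turns lie within -1 to 1; 1 stands for 0.2 m of shift or 1.5 rad of turn. Its arguments: {"type":"object","properties":{"moves":{"type":"array","items":{"type":"array","items":{"type":"number","minimum":-1,"maximum":1}}},"grip_force":{"type":"number"}},"required":["moves"]}

```bash
mkdir -p pics; cat > h.py <<'E'
import numpy as np, cv2
from scipy.spatial.transform import Rotation as Ro
from cell import env, viewer, boxes_of, masks_of
def snap(c,fn=None):
    im=viewer.read_camera(c)
    if fn: cv2.imwrite('pics/'+fn,im[:,:,::-1])
    return im
def rot(o):
    o=np.array(o,float)
    if o.shape==(3,3): return o
    if o.size==4: return Ro.from_quat(o).as_matrix()
    return Ro.from_euler('xyz',o,degrees=True).as_matrix()
def K(c):
    c=viewer.get_calibration(c); f=200/np.tan(np.radians(c['fov_y'])/2); return c,f
def ray(c,px,cal=None):
    c,f=cal or K(c)
    d=(np.array(px,float)-[c['cx'],c['cy']])/f
    u=d.copy()
    for _ in range(30): u=d/(1+c['k1']*(u@u))
    R=rot(c['orientation']); return np.array(c['position'],float), R@np.array([u[0],-u[1],-1])
def onz(c,px,z,cal=None):
    p,d=ray(c,px,cal); return p+d*(z-p[2])/d[2]
def proj(c,P,cal=None):
    c,f=cal or K(c); q=rot(c['orientation']).T@(np.array(P,float)-c['position'])
    u=np.array([q[0],-q[1]])/-q[2]; u=u*(1+c['k1']*(u@u)); return u*f+[c['cx'],c['cy']]
def tri(rs):
    A=np.zeros((3,3));b=np.zeros(3)
    for p,d in rs:
        d=d/np.linalg.norm(d);M=np.eye(3)-np.outer(d,d);A+=M;b+=M@p
    x=np.linalg.solve(A,b); return x,[np.linalg.norm(np.cross(x-p,d/np.linalg.norm(d))) for p,d in rs]
def mv(P,yaw=None,rpy=None):
    """shift row values to reach world P, and turn vector to reach rpy"""
    o=env.get_obs();R=Ro.from_euler('xyz',o['tool_rot'],degrees=True)
    s=R.inv().apply(np.array(P)-o['tool_pos'])/0.2
    T=Ro.from_euler('xyz',rpy or [180,0,yaw],degrees=True)
    return s.round(3),((R.inv()*T).as_rotvec()/1.5).round(3)
E
python3 - <<'E'
from h import *
o=env.get_obs();print(o['tool_pos'],o['tool_rot'],o['time_s'])
a=snap('scene','scene0.png');b=snap('side','side0.png')
for c in('scene','side','wrist'):
    print(c,{k:np.round(v,3) for k,v in viewer.get_calibration(c).items()})
E
```

```text
[ 0.28290013 -0.58452934  0.18967675] [-1.79891994e+02  3.39346832e-03  2.58309707e+01] 0.0
scene {'fov_y': np.float64(43.252), 'cx': np.float64(324.073), 'cy': np.float64(201.171), 'k1': np.float64(0.016), 'position': array([1.528, 0.106, 1.213]), 'orientation': array([41.328, -0.593, 98.031])}
side {'fov_y': np.float64(48.48), 'cx': np.float64(323.995), 'cy': np.float64(197.268), 'k1': np.float64(-0.04), 'position': array([0.173, 0.779, 0.913]), 'orientation': array([  48.37 ,    0.451, -156.702])}
wrist {'fov_y': np.float64(58.769), 'cx': np.float64(321.72), 'cy': np.float64(203.208), 'k1': np.float64(-0.053), 'position': array([ 0.356, -0.55 ,  0.384]), 'orientation': array([-17.12 ,   0.089, -64.218])}
```

View pics/scene0.png

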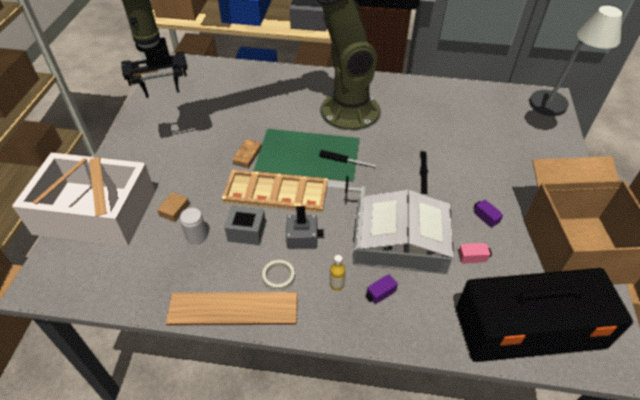

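View pics/side0.png

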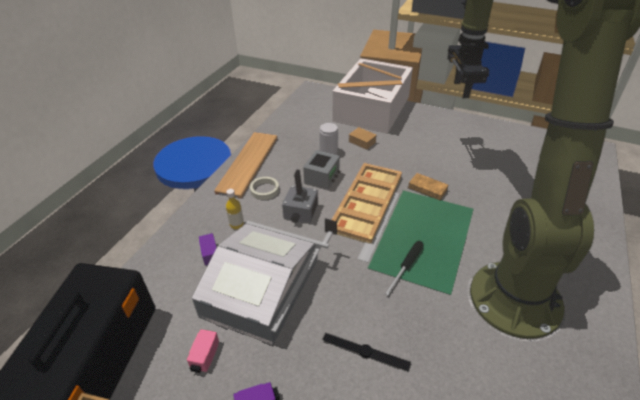

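```bash
python3 - <<'E'
from h import *
a=cv2.imread('pics/scene0.png');b=cv2.imread('pics/side0.png')
cv2.imwrite('pics/sc.png',cv2.resize(a[140:280,200:460],None,fx=3,fy=3,interpolation=cv2.INTER_CUBIC))
cv2.imwrite('pics/si.png',cv2.resize(b[145:345,180:420],None,fx=3,fy=3,interpolation=cv2.INTER_CUBIC))
for n in['lever_tip','lever','breaker','tab','supply','glue','thinner','tape','prop','sander','servo_box','bin','pack1']:
    r=[]
    for c in('scene','side'):
        L=boxes_of(c,n); r.append(L[0]['location'] if L else None); print(n,c,[(np.round(l['location']).tolist(),round(l['conf'],2)) for l in L[:4]])
    if r[0] is not None and r[1] is not None:
        x,e=tri([ray('scene',r[0]),ray('side',r[1])]);print('   ',x.round(3),np.round(e,3))
E
```

```text
lever_tip scene [([304.0, 214.0], 0.51)]
lever_tip side [([299.0, 181.0], 0.62)]
    [ 0.626 -0.071  0.118] [0.004 0.004]
lever scene [([301.0, 216.0], 0.44), ([302.0, 233.0], 0.42)]
lever side [([297.0, 182.0], 0.57)]
    [ 0.632 -0.077  0.11 ] [0.001 0.001]
breaker scene [([304.0, 233.0], 0.96), ([172.0, 208.0], 0.6)]
breaker side [([302.0, 203.0], 0.85), ([366.0, 202.0], 0.67)]
    [ 0.624 -0.074  0.029] [0.006 0.006]
tab scene [([364.0, 204.0], 0.8)]
tab side [([320.0, 229.0], 0.57), ([328.0, 138.0], 0.43)]
    [0.516 0.077 0.088] [0.027 0.027]
supply scene [([245.0, 226.0], 0.83)]
supply side [([322.0, 169.0], 0.67)]
    [ 0.632 -0.247  0.035] [0.003 0.003]
glue scene [([340.0, 271.0], 0.91)]
glue side []
thinner scene [([191.0, 225.0], 0.58)]
thinner side [([326.0, 137.0], 0.67)]
    [ 0.675 -0.389  0.062] [0.004 0.004]
tape scene [([278.0, 284.0], 0.75)]
tape side [([262.0, 183.0], 0.72)]
    [ 0.791 -0.122  0.012] [0.011 0.011]
prop scene [([425.0, 174.0], 0.54), ([402.0, 223.0], 0.5), ([402.0, 231.0], 0.17)]
prop side [([368.0, 354.0], 0.86)]
    [ 0.291  0.285 -0.001] [0.005 0.005]
sander scene [([250.0, 153.0], 0.94)]
sander side [([428.0, 188.0], 0.97)]
    [ 0.299 -0.315  0.013] [0. 0.]
servo_box scene [([172.0, 206.0], 0.93), ([339.0, 272.0], 0.49)]
servo_box side [([359.0, 138.0], 0.94)]
    [ 0.586 -0.486  0.024] [0.005 0.005]
bin scene [([400.0, 232.0], 0.62)]
bin side [([259.0, 281.0], 0.63)]
    [0.592 0.215 0.036] [0.006 0.006]
pack1 scene [([490.0, 212.0], 0.96), ([385.0, 291.0], 0.78), ([476.0, 253.0], 0.76), ([382.0, 249.0], 0.53)]
pack1 side [([202.0, 350.0], 0.79), ([209.0, 247.0], 0.72), ([257.0, 394.0], 0.58), ([296.0, 180.0], 0.54)]
    [0.562 0.46  0.132] [0.012 0.012]
```

View pics/sc.png

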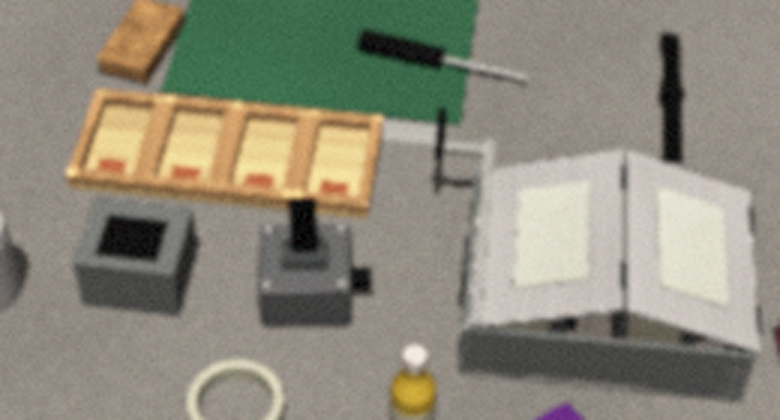

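View pics/si.png

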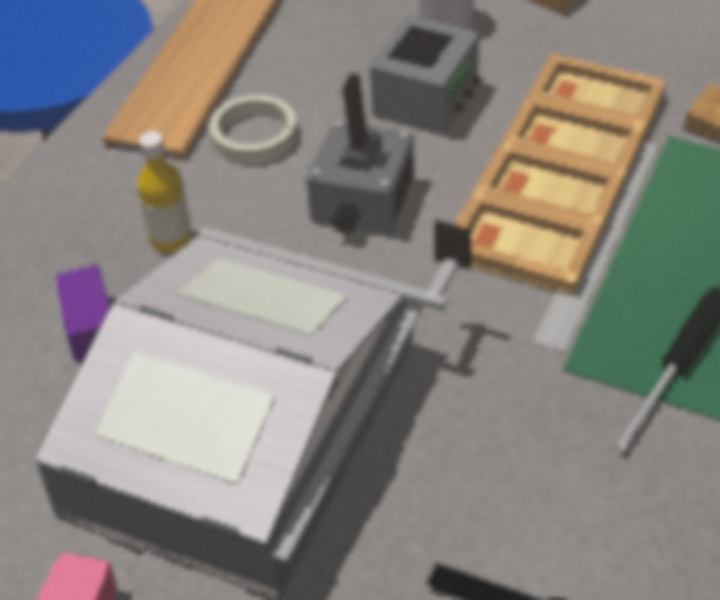

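```bash
python3 - <<'E'
from h import *
P={'levertop':((303,201),(352,77)),'tabtop':((441,110),(453,226)),'hinge+x':((757,347),(40,460)),'hinge-x':((750,190),(270,543)),
'B-x-y':((98,90),(664,82)),'B-x+y':((383,117),(575,290)),'B+x+y':((367,206),(455,235)),'B+x-y':((70,180),(555,57)),
'br+x-y':((259,292-15),(309,180-140)),'brTop-x+y':((350,228),(408,135))}
for k,(s,d) in P.items():
    s=np.array(s)/3+[200,140];d=np.array(d)/3+[180,145]
    x,e=tri([ray('scene',s),ray('side',d)]);print(k,x.round(3),e[0].round(3), onz('scene',s,.022).round(3),onz('side',d,.022).round(3))
# breaker top corners z=.06
for n,u in {'ffL':(262,228),'nL':(260,288),'nR':(350,288),'fR':(349,226)}.items():
    print(n,onz('scene',np.array(u)/3+[200,140],.06).round(3))
for n,u in {'':(338,128),'b':(309,178),'c':(386,190),'d':(412,135)}.items():
    print(n,onz('side',np.array(u)/3+[180,145],.06).round(3))
E
```

```text
levertop [ 0.63  -0.076  0.151] 0.003 [ 0.524 -0.096  0.022] [ 0.707 -0.225  0.022]
tabtop [0.477 0.04  0.128] 0.003 [0.372 0.031 0.022] [ 0.519 -0.056  0.022]
hinge+x [0.685 0.352 0.082] 0.0 [0.641 0.366 0.022] [0.722 0.321 0.022]
hinge-x [0.493 0.349 0.082] 0.002 [0.439 0.364 0.022] [0.515 0.315 0.022]
B-x-y [ 0.395 -0.349  0.02 ] 0.001 [ 0.398 -0.347  0.022] [ 0.394 -0.347  0.022]
B-x+y [ 0.386 -0.03   0.015] 0.001 [ 0.392 -0.03   0.022] [ 0.385 -0.023  0.022]
B+x+y [ 0.514 -0.036  0.023] 0.008 [ 0.52  -0.03   0.022] [ 0.512 -0.046  0.022]
B+x-y [ 0.521 -0.348  0.014] 0.004 [ 0.531 -0.342  0.022] [ 0.517 -0.343  0.022]
br+x-y [ 0.704 -0.112  0.138] 0.014 [ 0.628 -0.122  0.022] [ 0.781 -0.267  0.022]
brTop-x+y [ 0.585 -0.054  0.092] 0.027 [ 0.552 -0.043  0.022] [ 0.612 -0.161  0.022]
ffL [ 0.596 -0.124  0.06 ]
nL [ 0.67  -0.112  0.06 ]
nR [ 0.657 -0.027  0.06 ]
fR [ 0.581 -0.039  0.06 ]
 [ 0.662 -0.104  0.06 ]
b [ 0.655 -0.027  0.06 ]
c [ 0.58  -0.041  0.06 ]
d [ 0.59  -0.122  0.06 ]
```

```bash
cat >> h.py <<'E'
def RT(yaw,tilt=0):  # tool down, yaw; tilt>0 leans the gripper's top towards -tool x
    return Ro.from_euler('xyz',[180,0,yaw],degrees=True)*Ro.from_euler('y',tilt,degrees=True)
def plan(W,start=None):
    """W: list of (x,y,z,yaw,tilt) -> rows (shift, turn) for consecutive calls, with min row count"""
    if start is None:
        o=env.get_obs();p=np.array(o['tool_pos']);R=Ro.from_euler('xyz',o['tool_rot'],degrees=True)
    else: p=np.array(start[:3]);R=RT(*start[3:])
    for w in W:
        q=np.array(w[:3]);S=RT(*w[3:])
        s=R.inv().apply(q-p)/.2;t=(R.inv()*S).as_rotvec()
        n=max(np.linalg.norm(q-p)/.05,np.degrees(np.linalg.norm(t))/8.59)
        print(np.round(w,3).tolist(),'->',s.round(3).tolist(),(t/1.5).round(3).tolist(),'rows',int(np.ceil(n)),'' if abs(s).max()<=1 and abs(t).max()<=1.5 else 'TOO FAR')
        p,R=q,S
E
python3 - <<'E'
from h import *
b=np.array([.624,-.075]);c,s=np.cos(np.radians(9)),np.sin(np.radians(9))
X=lambda d:(b+[d*c,d*s]).round(4).tolist()
plan([(.42,-.43,.26,9,0),(.56,-.26,.26,9,0),(*X(.05),.24,9,0),(*X(.05),.115,9,0),(*X(-.005),.115,9,0),(*X(-.015),.115,9,0)])
print(RT(90,20).apply([0,0,-1]))
E
```

```text
[0.42, -0.43, 0.26, 9.0, 0.0] -> [0.954, -0.4, -0.346] [0.0, 0.0, 0.196] rows 5 
[0.56, -0.26, 0.26, 9.0, 0.0] -> [0.824, -0.73, -0.0] [0.0, 0.0, 0.0] rows 5 
[0.673, -0.067, 0.24, 9.0, 0.0] -> [0.711, -0.863, 0.1] [0.0, 0.0, 0.0] rows 5 
[0.673, -0.067, 0.115, 9.0, 0.0] -> [0.0, -0.0, 0.625] [0.0, 0.0, 0.0] rows 3 
[0.619, -0.076, 0.115, 9.0, 0.0] -> [-0.275, -0.0, -0.0] [0.0, 0.0, 0.0] rows 2 
[0.609, -0.077, 0.115, 9.0, 0.0] -> [-0.05, -0.0, -0.0] [0.0, 0.0, 0.0] rows 1 
[-1.94289029e-16 -3.42020143e-01  9.39692621e-01]
```

Call:
apply_moves([
  [0.954,-0.4,-0.346,0,0,0.196,0],
  [0.954,-0.4,-0.346,0,0,0.196,0],
  [0.954,-0.4,-0.346,0,0,0.196,0],
  [0.954,-0.4,-0.346,0,0,0.196,0],
  [0.954,-0.4,-0.346,0,0,0.196,0],
  [0.954,-0.4,-0.346,0,0,0.196,0],
  [0.954,-0.4,-0.346,0,0,0.196,0],
])

```text
time_s: 2.1
tool_pos: [0.419, -0.431, 0.2597]
tool_rot: [180.0, 0.1, 8.9]
force: [-0.7, -0.1, -0.9]
grip_width: 0.0395
grasp_force: 0.0
```

Call:
apply_moves([
  [0.824,-0.73,0,0,0,0,0],
  [0.824,-0.73,0,0,0,0,0],
  [0.824,-0.73,0,0,0,0,0],
  [0.824,-0.73,0,0,0,0,0],
  [0.824,-0.73,0,0,0,0,0],
  [0.824,-0.73,0,0,0,0,0],
])

```text
time_s: 2.7
tool_pos: [0.561, -0.2581, 0.2586]
tool_rot: [-179.9, 0.1, 9.2]
force: [-0.4, -0.4, 0.6]
grip_width: 0.0011
grasp_force: 0.0
```

Call:
apply_moves([
  [0.711,-0.863,0.1,0,0,0,0],
  [0.711,-0.863,0.1,0,0,0,0],
  [0.711,-0.863,0.1,0,0,0,0],
  [0.711,-0.863,0.1,0,0,0,0],
  [0.711,-0.863,0.1,0,0,0,0],
  [0.711,-0.863,0.1,0,0,0,0],
  [0.711,-0.863,0.1,0,0,0,0],
  [0.711,-0.863,0.1,0,0,0,0],
])

```text
time_s: 3.5
tool_pos: [0.6728, -0.0721, 0.2396]
tool_rot: [179.9, 0.1, 8.7]
force: [0.7, -0.4, 0.5]
grip_width: 0.0007
grasp_force: 0.0
```

Descend behind the lever, push it toward the robot.

Call:
apply_moves([
  [0,0,0.2,0,0,0,0],
  [0,0,0.4,0,0,0,0],
  [0,0,0.625,0,0,0,0],
  [0,0,0.625,0,0,0,0],
  [0,0,0.625,0,0,0,0],
])

```text
time_s: 4.0
tool_pos: [0.673, -0.0698, 0.1154]
tool_rot: [180.0, 0.1, 8.8]
force: [0.3, -0.7, 0.3]
grip_width: 0.0007
grasp_force: 0.0
```

Call:
apply_moves([
  [-0.05,0,0,0,0,0,0],
  [-0.1,0,0,0,0,0,0],
  [-0.15,0,0,0,0,0,0],
  [-0.2,0,0,0,0,0,0],
  [-0.25,0,0,0,0,0,0],
  [-0.28,0,0,0,0,0,0],
  [-0.28,0,0,0,0,0,0],
  [-0.28,0,0,0,0,0,0],
])

```text
time_s: 4.8
tool_pos: [0.6176, -0.0762, 0.1147]
tool_rot: [-180.0, 0.1, 9.0]
force: [-0.8, -0.4, -0.5]
grip_width: 0.0
grasp_force: 0.0
```

Call:
apply_moves([
  [-0.015,0,0,0,0,0,0],
  [-0.03,0,0,0,0,0,0],
  [-0.03,0,0,0,0,0,0],
])

```text
time_s: 5.1
tool_pos: [0.6121, -0.0768, 0.1148]
tool_rot: [-180.0, 0.0, 9.0]
force: [1.7, -0.1, 0.5]
grip_width: 0.0005
grasp_force: 0.3
```

Call:
apply_moves([
  [-0.02,0,0,0,0,0,0],
  [-0.04,0,0,0,0,0,0],
  [-0.04,0,0,0,0,0,0],
])

```text
time_s: 5.4
tool_pos: [0.6035, -0.0785, 0.115]
tool_rot: [180.0, 0.1, 9.0]
force: [-0.3, 0.1, 0.5]
grip_width: 0.0004
grasp_force: 0.4
```

Call:
apply_moves([
  [-0.015,0,0,0,0,0,0],
  [-0.03,0,0,0,0,0,0],
  [-0.03,0,0,0,0,0,0],
])

```text
time_s: 5.7
tool_pos: [0.598, -0.0793, 0.115]
tool_rot: [180.0, 0.0, 9.0]
force: [-1.1, 0.1, 0.1]
grip_width: 0.0004
grasp_force: 0.4
```

```bash
python3 - <<'E'
from h import *
a=snap('scene');b=snap('side')
A=cv2.resize(a[170:270,240:360],(480,400),interpolation=3);B=cv2.resize(b[130:250,250:346],(320,400),interpolation=3)
cv2.imwrite('pics/lev1.png',np.hstack([A,B])[:,:,::-1])
E
```

```text
(no output)
```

View pics/lev1.png

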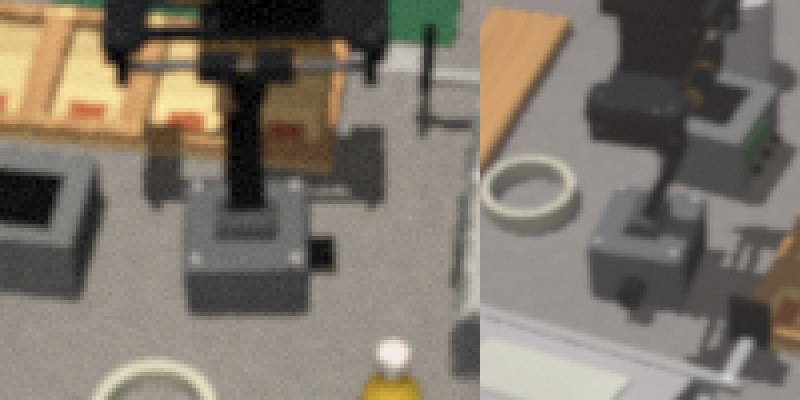

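Call:
apply_moves([
  [-0.02,0,0,0,0,0,0],
  [-0.04,0,0,0,0,0,0],
  [-0.04,0,0,0,0,0,0],
])

```text
time_s: 6.1
tool_pos: [0.59, -0.0805, 0.1149]
tool_rot: [180.0, 0.0, 9.0]
force: [-0.9, -0.3, 0.9]
grip_width: 0.0005
grasp_force: 0.4
```

Call:
apply_moves([
  [-0.02,0,0,0,0,0,0],
  [-0.04,0,0,0,0,0,0],
  [-0.04,0,0,0,0,0,0],
])

```text
time_s: 6.4
tool_pos: [0.5819, -0.082, 0.1147]
tool_rot: [180.0, 0.1, 9.0]
force: [0.4, -0.5, -0.6]
grip_width: 0.0004
grasp_force: 0.0
```

Call:
apply_moves([
  [0,0,-0.2,0,0,0,0],
  [0,0,-0.4,0,0,0,0],
  [0,0,-0.6,0,0,0,0],
  [-0.2,0,-0.8,0,0,0,0],
  [-0.4,0,-0.8,0,0,0,0],
  [-0.4,0,-0.8,0,0,0,0],
])

```text
time_s: 7.0
tool_pos: [0.5004, -0.0959, 0.2771]
tool_rot: [179.8, -0.0, 8.8]
force: [0.6, -1.0, -1.6]
grip_width: 0.0004
grasp_force: 0.0
```

```bash
python3 - <<'E'
from h import *
a=snap('scene');b=snap('side');w=snap('wrist')
A=cv2.resize(a[170:270,240:360],(480,400),interpolation=3);B=cv2.resize(b[130:250,250:346],(320,400),interpolation=3)
cv2.imwrite('pics/lev2.png',np.hstack([A,B])[:,:,::-1])
cv2.imwrite('pics/w2.png',w[:,:,::-1])
r=[]
for c in('scene','side'):
    for n in('lever_tip','lever'):
        print(c,n,[(np.round(l['location'],1).tolist(),round(l['conf'],2)) for l in boxes_of(c,n)[:3]])
E
```

```text
scene lever_tip [([301.1, 210.7], 0.73)]
scene lever [([246.5, 226.3], 0.49), ([303.4, 209.9], 0.46)]
side lever_tip [([301.6, 181.5], 0.64)]
side lever []
```

View pics/lev2.png

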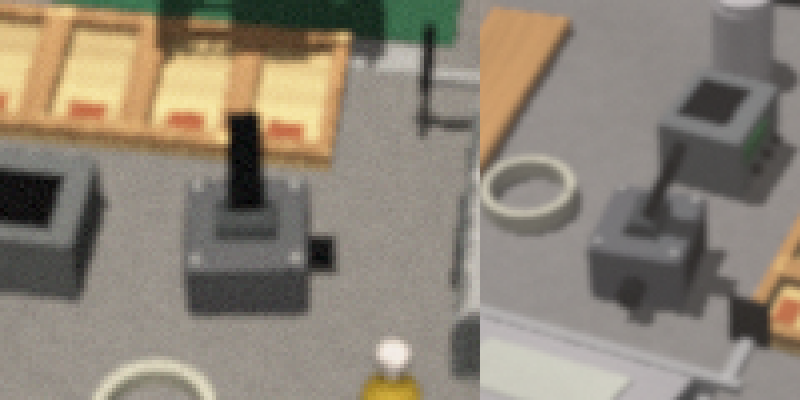

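```bash
python3 - <<'E'
from h import *
x,e=tri([ray('scene',(301.2,198.5)),ray('side',(310,174.5))]);print(x.round(3),e)
b=np.array([.624,-.075]);c,s=np.cos(np.radians(9)),np.sin(np.radians(9))
for j in(0,.1,.2,.35,.5):
    a=j-.5;P=[b[0]+.085*np.sin(a)*c,b[1]+.085*np.sin(a)*s,.065+.085*np.cos(a)]
    print(j,np.round(P,3),proj('scene',P).round(1),proj('side',P).round(1))
E
```

```text
[ 0.594 -0.082  0.145] [np.float64(0.0021703381239410444), np.float64(0.0021703381239411286)]
0 [ 0.584 -0.081  0.14 ] [301.5 196.6] [312.8 177.6]
0.1 [ 0.591 -0.08   0.143] [301.5 197.7] [310.1 176.2]
0.2 [ 0.599 -0.079  0.146] [301.4 199.1] [307.3 174.9]
0.35 [ 0.611 -0.077  0.149] [301.3 201.8] [302.9 173.4]
0.5 [ 0.624 -0.075  0.15 ] [301.3 205. ] [298.5 172.5]
```

View pics/w2.png

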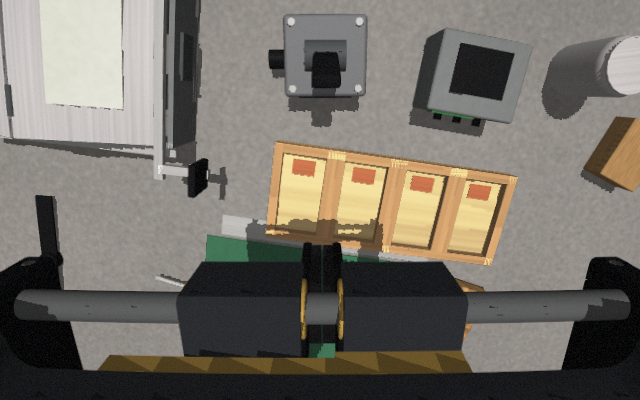

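```bash
python3 - <<'E'
from h import *
c=K('wrist')
C=[onz('wrist',p,.06,c)[:2] for p in((287,14),(366,14),(366,97),(284,97))]
print(np.round(C,3));b=np.mean(C,0);print(b.round(4))
d=(C[0]+C[1]-C[2]-C[3])/2;yaw=np.arctan2(d[1],d[0]);print(np.degrees(yaw),np.linalg.norm(d))
ax=np.array([np.cos(yaw),np.sin(yaw)]);ay=np.array([-ax[1],ax[0]])
im=cv2.imread('pics/w2.png')
B=cv2.resize(im[0:120,260:400],None,fx=5,fy=5,interpolation=3)
for j,col in((0,(0,0,255)),(.2,(0,255,0))):
    a=j-.5
    for s in(-6,6):
        for w in(-13,13):
            xx=85*np.sin(a)+s*np.cos(a);zz=65+85*np.cos(a)-s*np.sin(a)
            P=[*(b+ax*xx/1000+ay*w/1000),zz/1000];u=proj('wrist',P,c);print(j,s,w,u.round(1))
            cv2.circle(B,tuple(int(v) for v in (u-[260,0])*5),4,col,-1)
cv2.imwrite('pics/w2c.png',B)
# board corners outer top z .022, bay
for p in((275,142),(517,177),(490,265),(266,232)): print('board',onz('wrist',p,.022,c).round(4))
print('tab',onz('wrist',(197,178),.122,c).round(4))
E
```

```text
[[ 0.659 -0.032]
 [ 0.672 -0.114]
 [ 0.589 -0.13 ]
 [ 0.575 -0.04 ]]
[ 0.6237 -0.0791]
8.054954577886127 0.08439638544787138
0 -6 -13 [340.  102.2]
0 -6 13 [311.2 101.7]
0 6 -13 [340.7  90. ]
0 6 13 [311.1  89.5]
0.2 -6 -13 [341.   84.5]
0.2 -6 13 [311.1  83.9]
0.2 6 -13 [341.6  70.3]
0.2 6 13 [311.1  69.8]
board [ 0.5182 -0.0321  0.022 ]
board [ 0.5235 -0.3487  0.022 ]
board [ 0.3953 -0.3509  0.022 ]
board [ 0.3962 -0.0344  0.022 ]
tab [0.4853 0.0303 0.122 ]
```

View pics/w2c.png

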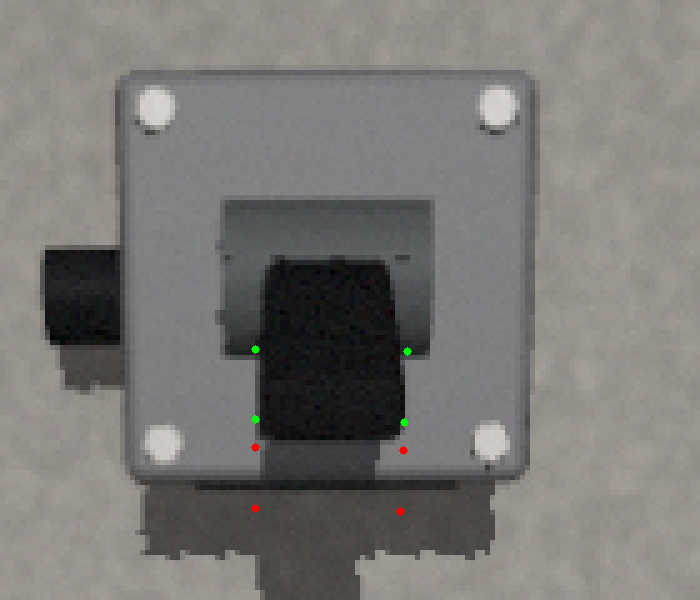

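```bash
python3 - <<'E'
from h import *
b=np.array([.6237,-.0791]);c,s=np.cos(np.radians(8)),np.sin(np.radians(8))
X=lambda d:(b+[d*c,d*s]).round(4).tolist()
plan([(*X(.045),.26,8,0),(*X(.045),.095,8,0),(*X(.01),.095,8,0)])
E
```

```text
[0.668, -0.073, 0.26, 8.0, 0.0] -> [0.827, 0.026, 0.07] [-0.001, 0.001, 0.012] rows 4 
[0.668, -0.073, 0.095, 8.0, 0.0] -> [0.0, -0.0, 0.825] [0.0, 0.0, 0.0] rows 4 
[0.634, -0.078, 0.095, 8.0, 0.0] -> [-0.175, 0.0, 0.0] [0.0, 0.0, 0.0] rows 1
```

Call:
apply_moves([
  [0.827,0.026,0.07,0,0,0.012,0],
  [0.827,0.026,0.07,0,0,0.012,0],
  [0.827,0.026,0.07,0,0,0.012,0],
  [0.827,0.026,0.07,0,0,0.012,0],
  [0.827,0.026,0.07,0,0,0.012,0],
  [0.827,0.026,0.07,0,0,0.012,0],
])

```text
time_s: 7.95
tool_pos: [0.6676, -0.0731, 0.2598]
tool_rot: [-179.9, 0.1, 8.0]
force: [-0.0, -0.3, -0.2]
grip_width: 0.0006
grasp_force: 0.0
```

Call:
apply_moves([
  [0,0,0.25,0,0,0,0],
  [0,0,0.5,0,0,0,0],
  [0,0,0.7,0,0,0,0],
  [0,0,0.825,0,0,0,0],
  [0,0,0.825,0,0,0,0],
])

```text
time_s: 8.45
tool_pos: [0.6637, -0.0743, 0.0924]
tool_rot: [-180.0, 0.4, 7.9]
force: [-1.3, 0.7, 0.1]
grip_width: 0.0003
grasp_force: 0.0
```

Call:
apply_moves([
  [-0.1,0,0,0,0,0,0],
  [-0.15,0,0,0,0,0,0],
  [-0.19,0,0,0,0,0,0],
  [-0.19,0,0,0,0,0,0],
])

```text
time_s: 8.85
tool_pos: [0.6302, -0.0795, 0.0978]
tool_rot: [179.9, -0.1, 7.9]
force: [-0.1, -1.0, 0.4]
grip_width: 0.0005
grasp_force: 0.0
```

Call:
apply_moves([
  [-0.015,0,0,0,0,0,0],
  [-0.03,0,0,0,0,0,0],
])

```text
time_s: 9.05
tool_pos: [0.6246, -0.0795, 0.0963]
tool_rot: [180.0, -0.0, 8.0]
force: [-0.4, -0.7, 0.6]
grip_width: 0.0008
grasp_force: 0.0
```

Call:
apply_moves([
  [-0.015,0,0,0,0,0,0],
  [-0.025,0,0,0,0,0,0],
])

```text
time_s: 9.25
tool_pos: [0.6191, -0.0802, 0.0958]
tool_rot: [-180.0, 0.0, 8.0]
force: [-0.4, 0.3, 0.5]
grip_width: 0.0003
grasp_force: 0.0
```

Call:
apply_moves([
  [-0.015,0,0,0,0,0,0],
  [-0.03,0,0,0,0,0,0],
])

```text
time_s: 9.45
tool_pos: [0.614, -0.0809, 0.0961]
tool_rot: [180.0, -0.1, 8.0]
force: [1.2, 0.4, -0.6]
grip_width: 0.0004
grasp_force: 0.8
```

Call:
apply_moves([
  [-0.015,0,0,0,0,0,0],
  [-0.03,0,0,0,0,0,0],
])

```text
time_s: 9.65
tool_pos: [0.6077, -0.0818, 0.0961]
tool_rot: [180.0, -0.1, 8.0]
force: [4.6, 0.2, -1.0]
grip_width: 0.0003
grasp_force: 2.2
```

```bash
python3 - <<'E'
from h import *
a=snap('scene');b=snap('side');w=snap('wrist')
B=cv2.resize(b[130:250,250:346],(480,600),interpolation=3);W=cv2.resize(w[200:400,240:400],(320,400),interpolation=3)
W=np.vstack([W,cv2.resize(a[170:250,250:378],(320,200))])
cv2.imwrite('pics/lev3.png',np.hstack([B,W])[:,:,::-1])
E
```

```text
(no output)
```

View pics/lev3.png

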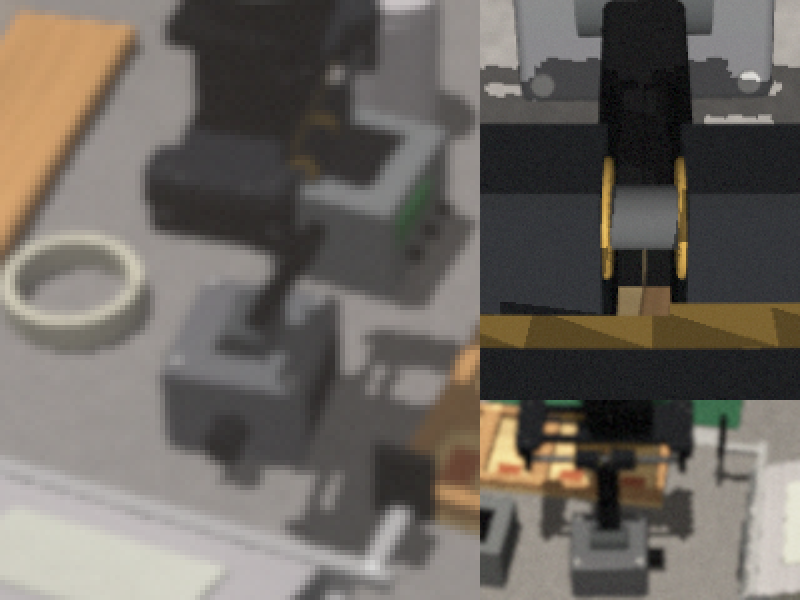

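Call:
apply_moves([
  [-0.015,0,0,0,0,0,0],
  [-0.02,0,0,0,0,0,0],
  [-0.02,0,0,0,0,0,0],
])

```text
time_s: 10.1
tool_pos: [0.6069, -0.0818, 0.0972]
tool_rot: [180.0, -0.4, 8.0]
force: [8.6, 1.7, -2.1]
grip_width: 0.0003
grasp_force: 3.5
```

Call:
apply_moves([
  [-0.01,0,0,0,0,0,0],
  [-0.02,0,0,0,0,0,0],
  [-0.02,0,0,0,0,0,0],
])

```text
time_s: 10.4
tool_pos: [0.6061, -0.0818, 0.0984]
tool_rot: [179.9, -0.8, 8.0]
force: [13.7, 1.7, -1.8]
grip_width: 0.0004
grasp_force: 5.8
```

Call:
apply_moves([
  [-0.01,0,0,0,0,0,0],
  [-0.02,0,0,0,0,0,0],
  [-0.02,0,0,0,0,0,0],
])

```text
time_s: 10.7
tool_pos: [0.6054, -0.0817, 0.0995]
tool_rot: [179.9, -1.2, 8.1]
force: [19.7, 2.4, -2.9]
grip_width: 0.0008
grasp_force: 8.2
```

Call:
apply_moves([
  [0.1,0,0,0,0,0,0],
  [0.2,0,0,0,0,0,0],
  [0.2,0,-0.25,0,0,0,0],
  [0.2,0,-0.5,0,0,0,0],
  [0.2,0,-0.75,0,0,0,0],
  [0.2,0,-0.9,0,0,0,0],
  [-0.05,0,-0.9,0,0,0,0],
  [-0.3,0,-0.9,0,0,0,0],
  [-0.5,0.04,-0.9,0,0,0,0],
  [-0.5,0.04,-0.9,0,0,0,0],
  [-0.5,0.04,-0.9,0,0,0,0],
])

```text
time_s: 11.8
tool_pos: [0.4966, -0.1059, 0.2762]
tool_rot: [180.0, 0.0, 7.8]
force: [0.1, 0.7, 0.2]
grip_width: 0.0002
grasp_force: 0.0
```

```bash
python3 - <<'E'
from h import *
o=env.get_obs();print(o['tool_pos'],o['tool_rot'])
w=snap('wrist');c=K('wrist')
b=np.array([.6237,-.0791]);yaw=np.radians(8)
ax=np.array([np.cos(yaw),np.sin(yaw)]);ay=np.array([-ax[1],ax[0]])
u0=proj('wrist',[*b,.06],c);x0,y0=int(u0[0])-70,max(0,int(u0[1])-70)
B=cv2.resize(w[y0:y0+140,x0:x0+140],None,fx=4,fy=4,interpolation=3)[:,:,::-1].copy()
for j,col in((0,(0,0,255)),(.15,(0,255,0))):
    a=j-.5
    for s in(-6,6):
        for ww in(-13,13):
            P=[*(b+ax*(85*np.sin(a)+s*np.cos(a))/1000+ay*ww/1000),(65+85*np.cos(a)-s*np.sin(a))/1000];u=proj('wrist',P,c)
            cv2.circle(B,tuple(int(v) for v in (u-[x0,y0])*4),3,col,-1)
cv2.imwrite('pics/lev4.png',B)
plan([(.474,-.035,.26,60,0),(.474,-.035,.26,90,0),(.474,-.035,.095,90,0)])
E
```

```text
[ 0.49664048 -0.1059439   0.27624083] [1.79953312e+02 2.23324371e-02 7.84727063e+00]
[0.474, -0.035, 0.26, 60.0, 0.0] -> [-0.068, -0.364, 0.08] [-0.0, 0.0, -0.606] rows 7 
[0.474, -0.035, 0.26, 90.0, 0.0] -> [0.0, 0.0, 0.0] [-0.0, 0.0, -0.349] rows 4 
[0.474, -0.035, 0.095, 90.0, 0.0] -> [0.0, -0.0, 0.825] [0.0, 0.0, 0.0] rows 4
```

View pics/lev4.png

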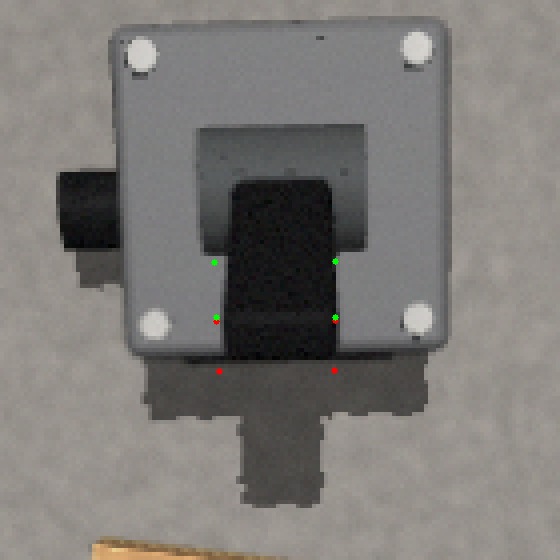

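Call:
apply_moves([
  [-0.068,-0.364,0.08,0,0,-0.606,0],
  [-0.068,-0.364,0.08,0,0,-0.606,0],
  [-0.068,-0.364,0.08,0,0,-0.606,0],
  [-0.068,-0.364,0.08,0,0,-0.606,0],
  [-0.068,-0.364,0.08,0,0,-0.606,0],
  [-0.068,-0.364,0.08,0,0,-0.606,0],
  [-0.068,-0.364,0.08,0,0,-0.606,0],
  [-0.068,-0.364,0.08,0,0,-0.955,0],
  [-0.068,-0.364,0.08,0,0,-0.955,0],
  [-0.068,-0.364,0.08,0,0,-0.955,0],
  [-0.068,-0.364,0.08,0,0,-0.955,0],
  [-0.068,-0.364,0.08,0,0,-0.955,0],
  [-0.068,-0.364,0.08,0,0,-0.955,0],
])

```text
time_s: 13.15
tool_pos: [0.4744, -0.0347, 0.2598]
tool_rot: [-180.0, -0.0, 89.9]
force: [0.2, 0.7, -1.0]
grip_width: 0.0006
grasp_force: 0.0
```

```bash
python3 - <<'E'
from h import *
o=env.get_obs();print(o['tool_pos'],o['tool_rot'])
w=snap('wrist','w5.png');c=K('wrist')
L=masks_of('wrist','tab')
for l in L[:2]:
    ys,xs=np.where(l['pixels']);print(l['conf'],l['location'],xs.min(),xs.max(),ys.min(),ys.max(),onz('wrist',l['location'],.115,c).round(4))
E
```

```text
[ 0.4744073  -0.03466541  0.25975683] [-1.79973077e+02 -2.18373306e-02  8.98684415e+01]
0.76 [396.7, 51.1] 309 548 42 111 [0.5413 0.0836 0.115 ]
```

View pics/w5.png

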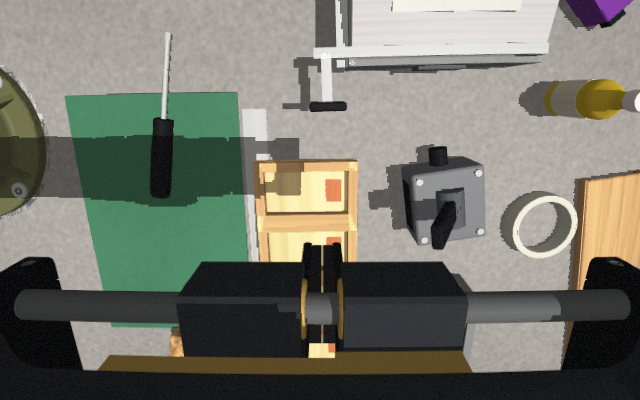

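```bash
python3 - <<'E'
from h import *
c=K('wrist')
print(onz('wrist',(311,103),.122,c),onz('wrist',(346,103),.122,c))
a,b=onz('wrist',(315,49),.08,c),onz('wrist',(548,45),.08,c);print(a,b,np.degrees(np.arctan2(*(b-a)[1::-1])))
E
```

```text
[0.46458536 0.03862432 0.122     ] [0.49620078 0.03857104 0.122     ]
[0.46778985 0.0891742  0.08      ] [0.7003675  0.09577962 0.08      ] 1.6268171360175057
```

Call:
apply_moves([
  [0,0.02,0.25,0,0,0,0],
  [0,0.02,0.5,0,0,0,0],
  [0,0.02,0.7,0,0,0,0],
  [0,0.02,0.81,0,0,0,0],
  [0.1,0.02,0.81,0,0,0,0],
  [0.2,0.02,0.81,0,0,0,0],
  [0.3,0.02,0.81,0,0,0,0],
  [0.35,0.02,0.81,0,0,0,0],
  [0.4,0.018,0.81,0,0,0,0],
  [0.45,0.017,0.81,0,0,0,0],
  [0.5,0.015,0.81,0,0,0,0],
  [0.55,0.014,0.81,0,0,0,0],
  [0.6,0.013,0.81,0,0,0,0],
])

```text
time_s: 14.55
tool_pos: [0.4766, 0.0854, 0.0979]
tool_rot: [180.0, 0.0, 90.0]
force: [0.9, 0.1, -0.1]
grip_width: 0.0005
grasp_force: 0.0
```

Call:
apply_moves([
  [0.06,-0.002,0,0,0,0,0],
  [0.12,-0.004,0,0,0,0,0],
  [0.18,-0.005,0,0,0,0,0],
  [0.24,-0.006,0,0,0,0,0],
  [0.3,-0.008,0,0,0,0,0],
  [0.36,-0.009,0,0,0,0,0],
  [0.42,-0.01,0,0,0,0,0],
  [0.48,-0.011,0,0,0,0,0],
  [0.54,-0.012,0,0,0,0,0],
  [0.6,-0.014,0,0,0,0,0],
  [0.66,-0.015,0,0,0,0,0],
  [0.72,-0.016,0,0,0,0,0],
])

```text
time_s: 15.75
tool_pos: [0.4733, 0.2298, 0.0979]
tool_rot: [180.0, 0.0, 90.0]
force: [-0.1, 0.4, -0.1]
grip_width: 0.0004
grasp_force: 0.0
```

```bash
python3 - <<'E'
from h import *
b=snap('side');a=snap('scene')
cv2.imwrite('pics/s6.png',np.hstack([cv2.resize(b[140:340,180:400],(400,364),interpolation=3),cv2.resize(a[130:290,320:480],(364,364),interpolation=3)])[:,:,::-1])
E
```

```text
(no output)
```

View pics/s6.png

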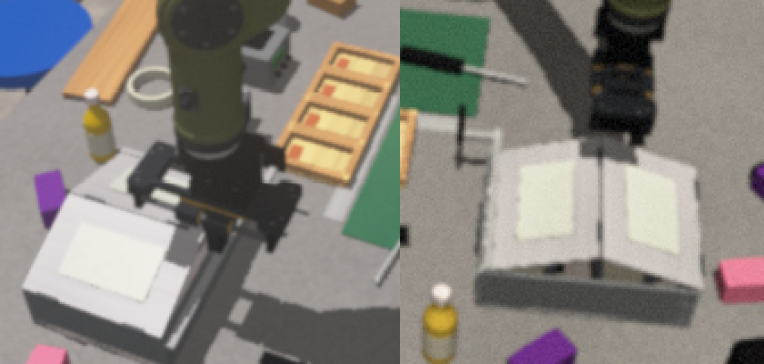

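```bash
python3 - <<'E'
from h import *
o=env.get_obs();p=np.array(o['tool_pos']);R=rot(o['tool_rot']);c=K('wrist')
for d in(0,-.01,-.02,-.03,-.04):
    print(d,[proj('wrist',p+R@np.array([x,y,d]),c).round(0).tolist() for x,y in((0,0),(.0095,0),(.0095,.015),(.0095,-.015),(-.0095,0))])
E
```

```text
0 [[322.0, 238.0], [322.0, 223.0], [348.0, 223.0], [296.0, 223.0], [322.0, 252.0]]
-0.01 [[322.0, 245.0], [322.0, 229.0], [349.0, 229.0], [295.0, 229.0], [322.0, 260.0]]
-0.02 [[322.0, 252.0], [322.0, 236.0], [350.0, 236.0], [294.0, 236.0], [322.0, 268.0]]
-0.03 [[322.0, 260.0], [322.0, 243.0], [352.0, 243.0], [292.0, 243.0], [322.0, 277.0]]
-0.04 [[322.0, 270.0], [322.0, 252.0], [354.0, 252.0], [290.0, 252.0], [322.0, 287.0]]
```

Call:
apply_moves([
  [-0.2,0,-0.1,0,0,0,0],
  [-0.4,0,-0.1,0,0,0,0],
  [-0.6,0,-0.1,0,0,0,0],
  [-0.8,0,-0.1,0,0,0,0],
  [-1.0,0,-0.1,0,0,0,0],
  [-1.0,0,-0.1,0,0,0,0],
  [-1.0,0,-0.1,0,0,0,0],
])

```text
time_s: 16.55
tool_pos: [0.4734, 0.0277, 0.118]
tool_rot: [-180.0, 0.0, 89.9]
force: [0.0, 0.8, -0.3]
grip_width: 0.0004
grasp_force: 0.0
```

Call:
apply_moves([
  [-0.15,-0.05,0.1,0,0,0,0],
  [-0.15,-0.05,0.3,0,0,0,0],
  [-0.15,-0.05,0.45,0,0,0,0],
  [-0.15,-0.05,0.5,0,0,0,0],
  [-0.15,-0.05,0.53,0,0,0,0],
  [-0.15,-0.05,0.55,0,0,0,0],
  [-0.15,-0.05,0.55,0,0,0,0],
])

```text
time_s: 17.25
tool_pos: [0.463, -0.0007, 0.0134]
tool_rot: [-179.8, 0.2, 90.2]
force: [-26.5, -3.7, 46.6]
grip_width: 0.0006
grasp_force: 23.5
```

Call:
apply_moves([
  [0,0,0.015,0,0,0,0],
  [0,0,0.025,0,0,0,0],
  [0,0,0.025,0,0,0,0],
])

```text
time_s: 17.55
tool_pos: [0.4641, -0.0006, 0.0117]
tool_rot: [-179.9, 0.2, 90.2]
force: [-37.3, -5.5, 71.8]
grip_width: 0.0004
grasp_force: 36.1
```

Call:
apply_moves([
  [0,0,-0.1,0,0,0,0],
  [0,0,-0.25,0,0,0,0],
  [0,0.065,-0.32,0,0,0,0],
  [0,0.065,-0.32,0,0,0,0],
])

```text
time_s: 17.95
tool_pos: [0.4806, 0.0001, 0.0706]
tool_rot: [179.5, 0.0, 90.1]
force: [0.2, 0.2, -0.1]
grip_width: 0.0002
grasp_force: 0.0
```

Call:
apply_moves([
  [0.07,0,0,0,0,0,0],
  [0.14,0,0,0,0,0,0],
  [0.21,0,0,0,0,0,0],
  [0.28,0,0,0,0,0,0],
  [0.35,0,0,0,0,0,0],
  [0.4,0,0,0,0,0,0],
])

```text
time_s: 18.55
tool_pos: [0.4748, 0.0796, 0.0661]
tool_rot: [-179.8, 0.1, 90.1]
force: [-2.3, -2.5, 1.1]
grip_width: 0.0004
grasp_force: 1.0
```

Call:
apply_moves([
  [0.06,-0.001,0,0,0,0,0],
  [0.12,-0.003,0,0,0,0,0],
  [0.18,-0.004,0,0,0,0,0],
  [0.24,-0.005,0,0,0,0,0],
  [0.3,-0.007,0,0,0,0,0],
  [0.36,-0.008,0,0,0,0,0],
  [0.42,-0.01,0,0,0,0,0],
  [0.48,-0.011,0,0,0,0,0],
])

```text
time_s: 19.35
tool_pos: [0.4741, 0.176, 0.067]
tool_rot: [180.0, -0.0, 90.0]
force: [-1.6, -1.3, 0.1]
grip_width: 0.0006
grasp_force: 0.6
```

```bash
python3 - <<'E'
from h import *
a=snap('scene');b=snap('side')
for c in('scene','side'):
    print(c,[(np.round(l['location']).tolist(),round(l['conf'],2)) for l in boxes_of(c,'tab')[:3]])
# ridge height of cover: mask top
for c in('scene','side'):
    L=masks_of(c,'cover')
    for l in L[:1]:
        ys,xs=np.where(l['pixels']);print(c,l['conf'],xs.min(),xs.max(),ys.min(),ys.max())
np.savez('pics/t.npz',a=a,b=b)
E
```

```text
scene [([419.0, 222.0], 0.82), ([406.0, 226.0], 0.66), ([280.0, 268.0], 0.58)]
side [([302.0, 280.0], 0.55)]
scene 0.66 397 454 174 257
side 0.9 190 314 246 326
```

Call:
apply_moves([
  [0.06,-0.001,0,0,0,0,0],
  [0.12,-0.003,0,0,0,0,0],
  [0.18,-0.004,0,0,0,0,0],
  [0.24,-0.005,0,0,0,0,0],
  [0.3,-0.007,0,0,0,0,0],
  [0.36,-0.008,0,0,0,0,0],
  [0.42,-0.01,0,0,0,0,0],
])

```text
time_s: 20.35
tool_pos: [0.4719, 0.2601, 0.0669]
tool_rot: [-180.0, -0.0, 90.0]
force: [0.7, -0.8, 0.0]
grip_width: 0.0011
grasp_force: 0.5
```

Call:
apply_moves([
  [0.02,0,0,0,0,0,0],
  [0.04,0,0,0,0,0,0],
  [0.04,0,0,0,0,0,0],
])

```text
time_s: 20.65
tool_pos: [0.4716, 0.2648, 0.0666]
tool_rot: [-179.9, 0.2, 90.0]
force: [-1.6, -5.0, 2.7]
grip_width: 0.0006
grasp_force: 2.3
```

Call:
apply_moves([
  [0.015,0,0,0,0,0,0],
  [0.03,0,0,0,0,0,0],
  [0.03,0,0,0,0,0,0],
])

```text
time_s: 20.95
tool_pos: [0.4713, 0.2652, 0.0663]
tool_rot: [-179.7, 0.7, 89.8]
force: [-4.8, -13.7, 9.2]
grip_width: 0.0002
grasp_force: 7.5
```

Call:
apply_moves([
  [-0.1,0,0,0,0,0,0],
  [-0.25,0,0,0,0,0,0],
  [-0.3,0,-0.2,0,0,0,0],
  [-0.3,0,-0.45,0,0,0,0],
  [-0.4,0,-0.7,0,0,0,0],
  [-0.5,0,-0.95,0,0,0,0],
  [-0.5,0,-0.95,0,0,0,0],
])

```text
time_s: 21.65
tool_pos: [0.4755, 0.1717, 0.2631]
tool_rot: [179.4, -0.1, 89.8]
force: [0.6, -0.3, 1.2]
grip_width: 0.0005
grasp_force: 0.0
```

Call:
apply_moves([
  [-0.15,0.2,-0.2,0,0,0,0.69],
  [-0.25,0.4,-0.4,0,0,0,0.69],
  [-0.3,0.55,-0.5,0,0,0,0.69],
  [-0.3,0.55,-0.5,0,0,0,0.69],
  [-0.3,0.55,-0.5,0,0,0,0.69],
])

```text
time_s: 22.15
tool_pos: [0.584, 0.1121, 0.3565]
tool_rot: [180.0, -0.1, 89.9]
force: [-0.2, -0.1, -0.6]
grip_width: 0.0324
grasp_force: 0.0
```

```bash
python3 - <<'E'
from h import *
o=env.get_obs();p=o['tool_pos'];print(p,o['tool_rot'],o['time_s'],o['grip_width'])
w=snap('wrist','w7.png');c=K('wrist')
for l in masks_of('wrist','pack1'):
    ys,xs=np.where(l['pixels']);r=cv2.minAreaRect(np.c_[xs,ys].astype(np.float32))
    print(round(l['conf'],2),np.round(l['location'],1),onz('wrist',l['location'],.055,c).round(4),np.round(r[1]),round(r[2],1))
E
```

```text
[0.58399201 0.11206401 0.35652186] [ 1.79996351e+02 -7.86085517e-02  8.98860901e+01] 22.15 0.03237429887398206
0.96 [459.2 112.1] [0.7696 0.1723 0.055 ] [63. 37.] 50.2
0.81 [363.1  40.1] [0.6354 0.2625 0.055 ] [73. 34.] 86.2
0.71 [364.2 131. ] [0.6403 0.1461 0.055 ] [66. 31.] 86.4
0.67 [306.1 138.9] [0.5602 0.1352 0.055 ] [64. 30.] 86.2
0.62 [297.9  43.7] [0.5511 0.2581 0.055 ] [72. 32.] 86.7
```

View pics/w7.png

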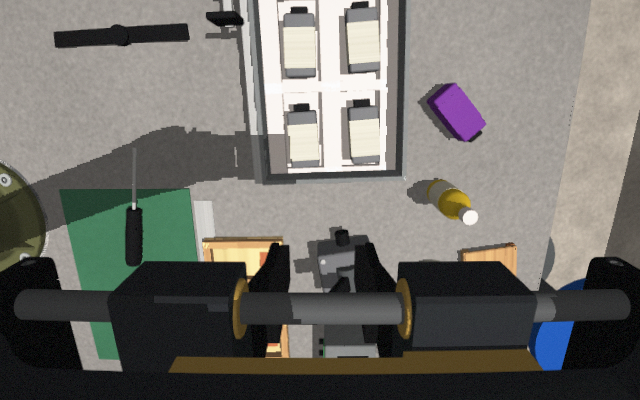

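Call:
apply_moves([
  [0.1,0.02,0.1,0,0,0,0.69],
  [0.25,0.02,0.25,0,0,0,0.69],
  [0.25,0.02,0.25,0,0,0,0.69],
  [0.25,0.02,0.25,0,0,0,0.69],
])

```text
time_s: 22.65
tool_pos: [0.5842, 0.1642, 0.3057]
tool_rot: [-179.9, 0.1, 90.2]
force: [-1.1, -0.1, 0.5]
grip_width: 0.0594
grasp_force: 0.0
```

```bash
cat > m.py <<'E'
from h import *
def label(im):  # cream label / grey block: detect via net
    out=[]
    for l in masks_of('wrist','pack1'):
        ys,xs=np.where(l['pixels']);r=cv2.minAreaRect(np.c_[xs,ys].astype(np.float32))
        out.append((l['conf'],np.array(l['location']),l['pixels'],r))
    return out
E
python3 - <<'E'
from m import *
import pickle
o=env.get_obs();print(o['tool_pos'],o['grip_width'])
w=snap('wrist','w8.png');c=K('wrist')
for q in label(w):
    ys,xs=np.where(q[2]);print(round(q[0],2),q[1].round(1),onz('wrist',q[1],.055,c).round(4),xs.min(),xs.max(),ys.min(),ys.max(),round(q[3][2],1),np.round(q[3][1]))
pickle.dump(c,open('c8.pkl','wb'))
E
```

```text
[0.58418123 0.16423449 0.30573881] 0.05944525379251909
0.95 [296.5  81.2] [0.5548 0.259  0.055 ] 281 315 43 118 90.0 [75. 34.]
0.67 [471.7 151.7] [0.7756 0.1751 0.055 ] 434 497 123 185 49.1 [66. 38.]
0.61 [307.1 180. ] [0.5662 0.1377 0.055 ] 284 319 144 214 87.3 [70. 34.]
0.59 [365.7 174.4] [0.6415 0.1452 0.055 ] 349 384 140 210 86.5 [70. 34.]
0.55 [364.4  77. ] [0.6358 0.2639 0.055 ] 348 385 37 113 87.5 [76. 37.]
```

```bash
python3 - <<'E'
from h import *
import pickle
c8,f=pickle.load(open('c8.pkl','rb'))
p8=np.array([.5842,.1642,.3057]);R8=rot([-179.9,.1,90.2]);p7=np.array([.58399,.11206,.35652]);R7=rot([179.996,-.0786,89.886])
off=R8.T@(np.array(c8['position'])-p8);rel=R8.T@rot(c8['orientation'])
c7=dict(c8);c7['position']=p7+R7@off;c7['orientation']=R7@rel
for n,a,b in(('A-x-y',(306.1,138.9),(307.1,180)),('B+x-y',(364.2,131),(365.7,174.4)),('C-x+y',(297.9,43.7),(296.5,81.2)),('D+x+y',(363.1,40.1),(364.4,77))):
    x,e=tri([ray(0,a,(c7,f)),ray(0,b,(c8,f))]);print(n,x.round(4),np.round(e[0],4))
for p in((267,183),(401,177)): print('rim corner -y',onz(0,p,.075,(c7,f)).round(4))
# body edges for the packs in w8
im=cv2.imread('pics/w8.png');g=cv2.cvtColor(im,cv2.COLOR_BGR2GRAY)
for n,(u,v) in {'A':(307,180),'B':(366,174),'C':(297,81),'D':(364,77)}.items():
    for dv in(-15,0,15): print(n,v+dv,[int(k) for k in g[v+dv,u-30:u+31]])
E
```

```text
A-x-y [0.5634 0.1286 0.0169] 0.0012
B+x-y [0.6445 0.1422 0.0415] 0.0013
C-x+y [0.5533 0.2598 0.0286] 0.0002
D+x+y [0.6421 0.2657 0.0168] 0.0019
rim corner -y [0.5096 0.0753 0.075 ]
rim corner -y [0.6944 0.0829 0.075 ]
A 165 [127, 131, 128, 129, 112, 104, 122, 127, 82, 61, 63, 61, 61, 63, 65, 64, 66, 64, 63, 64, 65, 64, 65, 65, 62, 120, 130, 130, 132, 131, 133, 132, 134, 134, 133, 131, 133, 131, 124, 87, 157, 236, 243, 170, 133, 129, 210, 241, 244, 243, 244, 244, 244, 243, 244, 243, 245, 243, 244, 244, 244]
A 180 [130, 125, 127, 128, 127, 112, 108, 123, 128, 122, 121, 121, 119, 120, 118, 123, 121, 120, 118, 119, 119, 121, 122, 121, 122, 220, 234, 233, 235, 233, 233, 233, 233, 232, 233, 233, 233, 231, 232, 232, 199, 205, 238, 173, 129, 128, 185, 237, 243, 243, 243, 243, 243, 243, 243, 243, 244, 242, 243, 242, 242]
A 195 [242, 242, 242, 242, 242, 242, 199, 128, 125, 129, 196, 227, 232, 230, 230, 231, 232, 230, 231, 232, 231, 231, 231, 231, 232, 230, 231, 228, 230, 231, 230, 229, 230, 230, 230, 228, 228, 228, 229, 229, 227, 196, 211, 239, 171, 129, 127, 232, 244, 242, 242, 242, 243, 243,
[... 2125 characters left out ...]
1, 232, 231, 232, 231, 231, 195, 91, 198, 245, 245, 245, 245, 245, 245, 223, 154]
D 77 [245, 244, 245, 244, 244, 244, 244, 208, 139, 129, 129, 130, 128, 135, 110, 88, 111, 229, 229, 227, 226, 227, 228, 227, 228, 227, 228, 226, 227, 225, 228, 228, 228, 227, 228, 229, 227, 228, 228, 230, 228, 229, 229, 229, 230, 229, 229, 231, 229, 230, 214, 152, 216, 245, 245, 245, 246, 243, 222, 128, 126]
D 92 [246, 246, 245, 244, 244, 244, 244, 230, 147, 131, 133, 129, 129, 132, 129, 99, 87, 123, 228, 228, 231, 231, 230, 231, 231, 230, 230, 228, 228, 229, 228, 229, 227, 229, 228, 229, 229, 228, 228, 229, 228, 227, 227, 228, 226, 227, 226, 227, 226, 227, 223, 205, 231, 245, 245, 245, 245, 245, 245, 229, 130]
```

```bash
python3 - <<'E'
from h import *
import pickle
c=pickle.load(open('c8.pkl','rb'))
for n,u,v0,v1,vm in(('A',301.5,195,165,214.5),('B',368,189,159,210.5),('C',298,96,66,118.5),('D',368.7,92,62,113.5)):
    print(n,'centre x',onz(0,(u,(v0+v1)/2),.055,c).round(4),'y centre',(onz(0,(u,vm),.055,c)[1]+.044).round(4),'width',(onz(0,(u+16,v0),.055,c)[0]-onz(0,(u-16,v0),.055,c)[0]).round(4))
E
```

```text
A centre x [0.559  0.1377 0.055 ] y centre 0.1347 width 0.0418
B centre x [0.6444 0.1457 0.055 ] y centre 0.1404 width 0.0417
C centre x [0.5566 0.2592 0.055 ] y centre 0.2592 width 0.0387
D centre x [0.641 0.264 0.055] y centre 0.2654 width 0.0386
```

```bash
python3 - <<'E'
from h import *
plan([(.559,.131,.12,92,0),(.559,.131,.035,92,0)])
E
```

```text
[0.559, 0.131, 0.12, 92.0, 0.0] -> [-0.157, -0.135, 0.938] [0.001, 0.001, -0.023] rows 4 
[0.559, 0.131, 0.035, 92.0, 0.0] -> [0.0, -0.0, 0.425] [0.0, 0.0, 0.0] rows 2
```

Call:
apply_moves([
  [-0.157,-0.135,0.2,0,0,-0.023,0.69],
  [-0.157,-0.135,0.4,0,0,-0.023,0.69],
  [-0.157,-0.135,0.65,0,0,-0.023,0.69],
  [-0.157,-0.135,0.938,0,0,-0.023,0.69],
  [-0.157,-0.135,0.938,0,0,-0.023,0.69],
  [-0.157,-0.135,0.938,0,0,-0.023,0.69],
])

```text
time_s: 23.35
tool_pos: [0.5589, 0.1307, 0.1194]
tool_rot: [-179.9, 0.0, 91.9]
force: [0.6, 0.7, 0.1]
grip_width: 0.0601
grasp_force: 0.0
```

Call:
apply_moves([
  [0,0,0.15,0,0,0,0.69],
  [0,0,0.3,0,0,0,0.69],
  [0,0,0.4,0,0,0,0.69],
  [0,0,0.44,0,0,0,0.69],
  [0,0,0.44,0,0,0,0.69],
])

```text
time_s: 23.85
tool_pos: [0.5607, 0.1317, 0.033]
tool_rot: [179.9, -0.0, 92.0]
force: [1.0, -0.4, 0.2]
grip_width: 0.06
grasp_force: 0.0
```

Call:
apply_moves([
  [0,0,0.025,0,0,0,0.69],
  [0,0,0.04,0,0,0,0.69],
  [0,0,0.04,0,0,0,0.69],
])

```text
time_s: 24.15
tool_pos: [0.5596, 0.1315, 0.0239]
tool_rot: [179.9, 0.0, 92.0]
force: [0.4, 0.0, -0.3]
grip_width: 0.0598
grasp_force: 0.0
```

Call:
apply_moves([
  [0,0,0.025,0,0,0,0.69],
  [0,0,0.03,0,0,0,0.69],
  [0,0,0.03,0,0,0,0.69],
])

```text
time_s: 24.45
tool_pos: [0.5589, 0.1314, 0.017]
tool_rot: [-180.0, 0.0, 92.0]
force: [-0.5, -0.1, -0.4]
grip_width: 0.0601
grasp_force: 0.0
```

Call:
apply_moves([
  [0,0,0.015,0,0,0,0.69],
  [0,0,0.02,0,0,0,0.69],
  [0,0,0.02,0,0,0,0.69],
])

```text
time_s: 24.75
tool_pos: [0.559, 0.1315, 0.0131]
tool_rot: [-180.0, 0.0, 92.0]
force: [0.4, 0.6, 0.4]
grip_width: 0.0597
grasp_force: 0.0
```

Call:
apply_moves([
  [0,0,0.015,0,0,0,0.69],
  [0,0,0.02,0,0,0,0.69],
  [0,0,0.02,0,0,0,0.69],
])

```text
time_s: 25.05
tool_pos: [0.559, 0.1314, 0.009]
tool_rot: [-180.0, 0.0, 92.0]
force: [0.1, -0.4, 0.1]
grip_width: 0.0601
grasp_force: 0.0
```

Call:
apply_moves([
  [0,0,0.01,0,0,0,0.69],
  [0,0,0.02,0,0,0,0.69],
  [0,0,0.02,0,0,0,0.69],
])

```text
time_s: 25.35
tool_pos: [0.5589, 0.1314, 0.0049]
tool_rot: [-180.0, 0.0, 92.0]
force: [-0.6, -0.8, 0.8]
grip_width: 0.0596
grasp_force: 0.0
```

Call:
apply_moves([
  [0,0,0,0,0,0,0.3],
  [0,0,0,0,0,0,0.3],
  [0,0,0,0,0,0,0.3],
  [0,0,0,0,0,0,0.3],
  [0,0,0,0,0,0,0.3],
  [0,0,0,0,0,0,0.3],
], grip_force=35)

```text
time_s: 25.95
tool_pos: [0.559, 0.1316, 0.0054]
tool_rot: [-180.0, 0.0, 92.0]
force: [-0.7, -0.5, 1.0]
grip_width: 0.0394
grasp_force: 34.8
```

Call:
apply_moves([
  [0,0,-0.05,0,0,0,0.3],
  [0,0,-0.15,0,0,0,0.3],
  [0,0,-0.35,0,0,0,0.3],
  [0,0,-0.55,0,0,0,0.3],
  [0,0,-0.7,0,0,0,0.3],
  [0,0,-0.7,0,0,0,0.3],
])

```text
time_s: 26.55
tool_pos: [0.5625, 0.1326, 0.1509]
tool_rot: [179.5, -0.1, 92.0]
force: [0.2, 0.5, -1.8]
grip_width: 0.0398
grasp_force: 34.8
```

```bash
python3 - <<'E'
from h import *
plan([(.52,-.02,.2,55,0),(.46,-.18,.19,1,0),(.4555,-.311,.12,1,0),(.4555,-.311,.02,1,0),(.4555,-.311,.001,1,0)])
E
```

```text
[0.52, -0.02, 0.2, 55.0, 0.0] -> [-0.755, -0.237, -0.248] [0.006, -0.003, 0.431] rows 5 
[0.46, -0.18, 0.19, 1.0, 0.0] -> [-0.827, 0.213, 0.05] [0.0, -0.0, 0.628] rows 7 
[0.456, -0.311, 0.12, 1.0, 0.0] -> [-0.034, 0.655, 0.35] [0.0, 0.0, 0.0] rows 3 
[0.456, -0.311, 0.02, 1.0, 0.0] -> [-0.0, -0.0, 0.5] [0.0, 0.0, 0.0] rows 2 
[0.456, -0.311, 0.001, 1.0, 0.0] -> [-0.0, -0.0, 0.095] [0.0, 0.0, 0.0] rows 1
```

Call:
apply_moves([
  [-0.2,-0.06,-0.248,0,0,0.1,0.3],
  [-0.4,-0.12,-0.248,0,0,0.2,0.3],
  [-0.6,-0.18,-0.248,0,0,0.3,0.3],
  [-0.755,-0.237,-0.248,0,0,0.431,0.3],
  [-0.755,-0.237,-0.248,0,0,0.431,0.3],
  [-0.755,-0.237,-0.248,0,0,0.431,0.3],
  [-0.755,-0.237,-0.248,0,0,0.431,0.3],
])

```text
time_s: 27.25
tool_pos: [0.5167, -0.0201, 0.1943]
tool_rot: [-179.9, 0.0, 55.1]
force: [0.2, 0.4, -2.7]
grip_width: 0.0405
grasp_force: 3.5
```

Call:
apply_moves([
  [-0.15,0.04,0.05,0,0,0.09,0.3],
  [-0.3,0.08,0.05,0,0,0.18,0.3],
  [-0.45,0.12,0.05,0,0,0.27,0.3],
  [-0.6,0.16,0.05,0,0,0.36,0.3],
  [-0.75,0.19,0.05,0,0,0.45,0.3],
  [-0.827,0.213,0.05,0,0,0.54,0.3],
  [-0.827,0.213,0.05,0,0,0.628,0.3],
  [-0.827,0.213,0.05,0,0,0.628,0.3],
  [-0.827,0.213,0.05,0,0,0.628,0.3],
])

```text
time_s: 28.15
tool_pos: [0.4575, -0.1796, 0.1847]
tool_rot: [-180.0, 0.0, 1.3]
force: [0.3, -0.2, -2.3]
grip_width: 0.0394
grasp_force: 34.9
```

Call:
apply_moves([
  [-0.01,0.2,0.1,0,0,0,0.3],
  [-0.02,0.4,0.2,0,0,0,0.3],
  [-0.034,0.655,0.35,0,0,0,0.3],
  [-0.034,0.655,0.35,0,0,0,0.3],
  [-0.034,0.655,0.35,0,0,0,0.3],
  [-0.034,0.655,0.35,0,0,0,0.3],
])

```text
time_s: 28.75
tool_pos: [0.4537, -0.3101, 0.1153]
tool_rot: [-179.9, -0.0, 1.2]
force: [0.6, 1.0, -1.3]
grip_width: 0.0399
grasp_force: 34.9
```

```bash
python3 - <<'E'
from h import *
o=env.get_obs();print(o['tool_pos'],o['tool_rot'],o['grip_width'])
w=snap('wrist','w9.png');c=K('wrist')
g=cv2.cvtColor(w,cv2.COLOR_RGB2HSV)
# predicted rib top corners of bays on picture
for k,dy in enumerate((-.12,-.04,.04,.12)):
    print(k,[proj('wrist',[.457+sx*.053-.0175*dy,-.191+dy+sy*.028,.022],c).round(0).tolist() for sx,sy in((1,1),(1,-1),(-1,1),(-1,-1))])
L=masks_of('wrist','pack1');print([(np.round(l['location']),round(l['conf'],2)) for l in L[:4]])
plan([(.4555,-.311,.02,1,0),(.4555,-.311,.001,1,0)])
E
```

```text
[ 0.45367377 -0.31006738  0.11526102] [-1.79936786e+02 -3.72749787e-02  1.20281800e+00] 0.039895591390537576
0 [[289.0, 124.0], [360.0, 125.0], [290.0, 247.0], [353.0, 248.0]]
1 [[190.0, 124.0], [259.0, 125.0], [200.0, 246.0], [263.0, 247.0]]
2 [[94.0, 125.0], [161.0, 126.0], [112.0, 245.0], [174.0, 247.0]]
3 [[3.0, 127.0], [66.0, 127.0], [29.0, 244.0], [87.0, 246.0]]
[(array([323., 241.]), 0.78)]
[0.456, -0.311, 0.02, 1.0, 0.0] -> [0.006, 0.005, 0.48] [0.0, -0.001, 0.003] rows 2 
[0.456, -0.311, 0.001, 1.0, 0.0] -> [-0.0, -0.0, 0.095] [0.0, 0.0, 0.0] rows 1
```

View pics/w9.png

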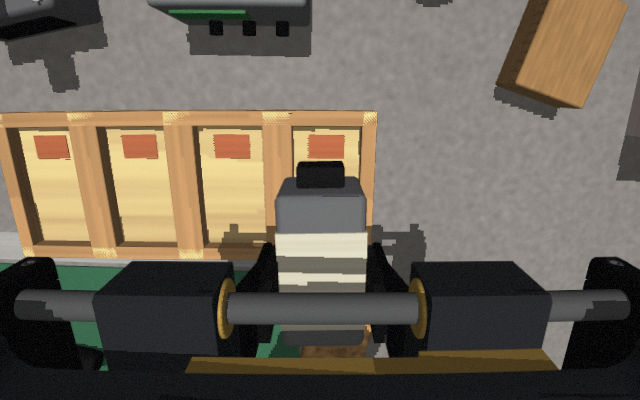

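```bash
python3 - <<'E'
from h import *
c=K('wrist');p=np.array(env.get_obs()['tool_pos'])
for n,d in {'blocktopR':(.0376,-.02,.05),'blocktopL':(.0376,.02,.05),'blockbotR':(.0376,-.02,.01),'plug top end':(.0476,0,.038),'plug bot end':(.0476,0,.022),'rear':(-.0404,0,.05)}.items():
    print(n,proj('wrist',p+d,c).round(0))
w=cv2.cvtColor(cv2.imread('pics/w9.png'),cv2.COLOR_BGR2GRAY)
print(w[150:260:2,320].tolist());print(w[225,265:380:3].tolist())
E
```

```text
blocktopR [371. 202.]
blocktopL [276. 200.]
blockbotR [361. 180.]
plug top end [324. 172.]
plug bot end [324. 165.]
rear [320. 353.]
[132, 130, 131, 135, 152, 181, 5, 13, 18, 29, 26, 25, 26, 29, 29, 31, 23, 27, 26, 43, 69, 66, 70, 98, 106, 114, 112, 114, 115, 114, 116, 116, 114, 115, 116, 119, 116, 114, 118, 112, 115, 116, 219, 220, 222, 219, 213, 215, 215, 214, 216, 219, 223, 192, 108]
[157, 145, 144, 144, 90, 105, 115, 113, 111, 114, 113, 113, 115, 114, 111, 116, 113, 115, 114, 113, 111, 114, 117, 115, 115, 115, 114, 115, 114, 115, 115, 114, 107, 95, 153, 152, 64, 65, 66]
```

Call:
apply_moves([
  [0.006,0.005,0.15,0,0,0,0.3],
  [0.006,0.005,0.3,0,0,0,0.3],
  [0.006,0.005,0.4,0,0,0,0.3],
  [0.006,0.005,0.46,0,0,0,0.3],
  [0.006,0.005,0.46,0,0,0,0.3],
])

```text
time_s: 29.35
tool_pos: [0.4534, -0.3115, 0.0221]
tool_rot: [-179.9, 0.1, 1.1]
force: [0.2, -0.0, -2.1]
grip_width: 0.0398
grasp_force: 34.9
```

Call:
apply_moves([
  [0,0,0.015,0,0,0,0.3],
  [0,0,0.03,0,0,0,0.3],
  [0,0,0.03,0,0,0,0.3],
])

```text
time_s: 29.65
tool_pos: [0.4542, -0.3133, 0.0176]
tool_rot: [180.0, -0.1, 1.0]
force: [1.2, 0.1, -3.2]
grip_width: 0.0397
grasp_force: 34.9
```

Call:
apply_moves([
  [0,0,0.015,0,0,0,0.3],
  [0,0,0.02,0,0,0,0.3],
  [0,0,0.02,0,0,0,0.3],
])

```text
time_s: 29.95
tool_pos: [0.4535, -0.313, 0.0128]
tool_rot: [-180.0, 0.0, 1.0]
force: [-0.8, -0.4, -2.6]
grip_width: 0.0398
grasp_force: 34.9
```

Call:
apply_moves([
  [0,-0.01,0.015,0,0,0,0.3],
  [0,-0.01,0.02,0,0,0,0.3],
  [0,-0.01,0.02,0,0,0,0.3],
])

```text
time_s: 30.25
tool_pos: [0.4534, -0.3107, 0.0086]
tool_rot: [-180.0, 0.0, 1.0]
force: [0.2, -0.1, -2.2]
grip_width: 0.0396
grasp_force: 34.9
```

Call:
apply_moves([
  [0,0,0.01,0,0,0,0.3],
  [0,0,0.02,0,0,0,0.3],
  [0,0,0.02,0,0,0,0.3],
])

```text
time_s: 30.55
tool_pos: [0.4534, -0.3109, 0.0046]
tool_rot: [-180.0, 0.0, 1.0]
force: [-0.1, 0.1, -1.9]
grip_width: 0.0396
grasp_force: 34.9
```

Call:
apply_moves([
  [0,0,0.01,0,0,0,0.3],
  [0,0,0.02,0,0,0,0.3],
  [0,0,0.02,0,0,0,0.3],
])

```text
time_s: 30.85
tool_pos: [0.4534, -0.3109, 0.0006]
tool_rot: [-180.0, 0.0, 1.0]
force: [0.3, 0.7, -2.0]
grip_width: 0.0397
grasp_force: 34.9
```

Call:
apply_moves([
  [0,0,0.01,0,0,0,0.3],
  [0,0,0.015,0,0,0,0.3],
  [0,0,0.015,0,0,0,0.3],
])

```text
time_s: 31.15
tool_pos: [0.4537, -0.3111, -0.0016]
tool_rot: [180.0, -0.0, 1.0]
force: [-0.8, 0.8, 2.2]
grip_width: 0.0399
grasp_force: 34.9
```

Call:
apply_moves([
  [0,0,0,0,0,0,0.65],
  [0,0,0,0,0,0,0.65],
  [0,0,0,0,0,0,0.65],
  [0,0,-0.2,0,0,0,0.65],
  [0,0,-0.45,0,0,0,0.65],
  [0,0,-0.7,0,0,0,0.65],
  [0,0,-0.95,0,0,0,0.65],
  [0,0,-0.95,0,0,0,0.65],
])

```text
time_s: 31.95
tool_pos: [0.458, -0.3136, 0.1964]
tool_rot: [179.5, -0.7, 1.0]
force: [0.1, 0.5, -0.3]
grip_width: 0.0566
grasp_force: 0.0
```

```bash
python3 - <<'E'
from h import *
w=snap('wrist');c=K('wrist')
for l in masks_of('wrist','pack1')[:3]: print(round(l['conf'],2),np.round(l['location']),onz('wrist',l['location'],.048,c).round(3))
plan([(.46,-.15,.2,30,0),(.54,.03,.22,75,0),(.60,.137,.30,92,0)])
E
```

```text
0.86 [320. 180.] [ 0.458 -0.311  0.048]
[0.46, -0.15, 0.2, 30.0, 0.0] -> [0.042, -0.807, -0.054] [0.002, -0.001, -0.338] rows 4 
[0.54, 0.03, 0.22, 75.0, 0.0] -> [0.796, -0.579, -0.1] [0.0, 0.0, -0.524] rows 6 
[0.6, 0.137, 0.3, 92.0, 0.0] -> [0.594, 0.151, -0.4] [0.0, 0.0, -0.198] rows 3
```

Pack A sits in the bay at (0.458, −0.311). On to the next.

Call:
apply_moves([
  [0.042,-0.807,-0.054,0,0,-0.338,0.65],
  [0.042,-0.807,-0.054,0,0,-0.338,0.65],
  [0.042,-0.807,-0.054,0,0,-0.338,0.65],
  [0.042,-0.807,-0.054,0,0,-0.338,0.65],
  [0.042,-0.807,-0.054,0,0,-0.338,0.65],
  [0.042,-0.807,-0.054,0,0,-0.338,0.65],
])

```text
time_s: 32.65
tool_pos: [0.4583, -0.1504, 0.1973]
tool_rot: [-179.9, 0.1, 29.9]
force: [-0.3, -0.0, 0.1]
grip_width: 0.0564
grasp_force: 0.0
```

Call:
apply_moves([
  [0.796,-0.579,-0.1,0,0,-0.524,0.65],
  [0.796,-0.579,-0.1,0,0,-0.524,0.65],
  [0.796,-0.579,-0.1,0,0,-0.524,0.65],
  [0.796,-0.579,-0.1,0,0,-0.524,0.65],
  [0.796,-0.579,-0.1,0,0,-0.524,0.65],
  [0.796,-0.579,-0.1,0,0,-0.524,0.65],
  [0.796,-0.579,-0.1,0,0,-0.524,0.65],
])

```text
time_s: 33.35
tool_pos: [0.5393, 0.0283, 0.2174]
tool_rot: [-179.9, 0.0, 74.8]
force: [-0.2, -0.6, 0.4]
grip_width: 0.0565
grasp_force: 0.0
```

Call:
apply_moves([
  [0.594,0.151,-0.4,0,0,-0.198,0.65],
  [0.594,0.151,-0.4,0,0,-0.198,0.65],
  [0.594,0.151,-0.4,0,0,-0.198,0.65],
  [0.594,0.151,-0.4,0,0,-0.198,0.65],
  [0.594,0.151,-0.4,0,0,-0.198,0.65],
  [0.594,0.151,-0.4,0,0,-0.198,0.65],
])

```text
time_s: 33.95
tool_pos: [0.5989, 0.1347, 0.2972]
tool_rot: [-179.9, 0.1, 91.8]
force: [-0.2, -0.6, -0.4]
grip_width: 0.0564
grasp_force: 0.0
```

```bash
cat > look.py <<'E'
from m import *
w=snap('wrist');c=K('wrist');o=env.get_obs();print(o['tool_pos'],o['tool_rot'],o['time_s'],o['grip_width'])
for q in label(w):
    ys,xs=np.where(q[2]);u,v=q[1]
    print(round(q[0],2),q[1].round(),'c',onz('wrist',q[1],.055,c)[:2].round(4),'y(-y edge)+44',(onz('wrist',(u,ys.max()+.5),.055,c)[1]+.044).round(4),'x+edge-20',(onz('wrist',(xs.max(),v),.055,c)[0]-.02).round(4),'x-edge+20',(onz('wrist',(xs.min(),v),.055,c)[0]+.02).round(4))
E
python3 look.py; python3 -c "
from h import *
plan([(.644,.137,.12,92,0),(.644,.137,.006,92,0)])"
```

```text
[0.59870233 0.13471157 0.29736328] [-1.79879032e+02  9.87362874e-02  9.18488178e+01] 34.0 0.056983496280040104
0.85 [358. 154.] c [0.6432 0.1454] y(-y edge)+44 0.1432 x+edge-20 0.6424 x-edge+20 0.6404
0.74 [288.  54.] c [0.5561 0.2588] y(-y edge)+44 0.2602 x+edge-20 0.5561 x-edge+20 0.5536
0.65 [360.  50.] c [0.6382 0.2662] y(-y edge)+44 0.2662 x+edge-20 0.6373 x-edge+20 0.6349
0.58 [464. 135.] c [0.7706 0.1741] y(-y edge)+44 0.1762 x+edge-20 0.7863 x-edge+20 0.7467
[0.644, 0.137, 0.12, 92.0, 0.0] -> [0.004, 0.229, 0.888] [-0.001, 0.001, -0.001] rows 4 
[0.644, 0.137, 0.006, 92.0, 0.0] -> [0.0, -0.0, 0.57] [0.0, 0.0, 0.0] rows 3
```

Call:
apply_moves([
  [0.01,0.222,0.2,0,0,0,0.65],
  [0.01,0.222,0.4,0,0,0,0.65],
  [0.01,0.222,0.65,0,0,0,0.65],
  [0.01,0.222,0.888,0,0,0,0.65],
  [0.01,0.222,0.888,0,0,0,0.65],
  [0.01,0.222,0.888,0,0,0,0.65],
])

```text
time_s: 34.65
tool_pos: [0.643, 0.1399, 0.1214]
tool_rot: [-179.9, 0.0, 92.0]
force: [0.1, 0.0, 0.8]
grip_width: 0.0564
grasp_force: 0.0
```

Call:
apply_moves([
  [0,0,0.15,0,0,0,0.65],
  [0,0,0.3,0,0,0,0.65],
  [0,0,0.4,0,0,0,0.65],
  [0,0,0.5,0,0,0,0.65],
  [0,0,0.57,0,0,0,0.65],
  [0,0,0.57,0,0,0,0.65],
  [0,0,0.57,0,0,0,0.65],
])

```text
time_s: 35.35
tool_pos: [0.6447, 0.1413, 0.0092]
tool_rot: [179.8, -0.0, 92.1]
force: [0.6, -0.1, -0.4]
grip_width: 0.0563
grasp_force: 0.0
```

Call:
apply_moves([
  [0,0,0,0,0,0,0.3],
  [0,0,0,0,0,0,0.3],
  [0,0,0,0,0,0,0.3],
  [0,0,0,0,0,0,0.3],
  [0,0,0,0,0,0,0.3],
  [0,0,-0.05,0,0,0,0.3],
  [0,0,-0.2,0,0,0,0.3],
  [0,0,-0.4,0,0,0,0.3],
  [0,0,-0.6,0,0,0,0.3],
  [0,0,-0.8,0,0,0,0.3],
  [0,0,-0.9,0,0,0,0.3],
  [0,0,-0.9,0,0,0,0.3],
], grip_force=45)

```text
time_s: 36.55
tool_pos: [0.6451, 0.1419, 0.1911]
tool_rot: [179.6, -0.1, 92.1]
force: [0.8, -0.3, -2.1]
grip_width: 0.0396
grasp_force: 44.5
```

```bash
python3 -c "
from h import *
plan([(.53,.0,.2,55,0),(.46,-.15,.2,1,0),(.4545,-.231,.12,1,0),(.4545,-.231,.015,1,0),(.4545,-.231,.001,1,0)])"
```

```text
[0.53, 0.0, 0.2, 55.0, 0.0] -> [-0.688, -0.601, -0.049] [0.004, -0.002, 0.432] rows 5 
[0.46, -0.15, 0.2, 1.0, 0.0] -> [-0.815, 0.143, 0.0] [0.0, -0.0, 0.628] rows 7 
[0.454, -0.231, 0.12, 1.0, 0.0] -> [-0.035, 0.404, 0.4] [0.0, 0.0, 0.0] rows 3 
[0.454, -0.231, 0.015, 1.0, 0.0] -> [-0.0, -0.0, 0.525] [0.0, 0.0, 0.0] rows 3 
[0.454, -0.231, 0.001, 1.0, 0.0] -> [-0.0, -0.0, 0.07] [0.0, 0.0, 0.0] rows 1
```

Call:
apply_moves([
  [-0.2,-0.17,-0.049,0,0,0.12,0.3],
  [-0.4,-0.35,-0.049,0,0,0.24,0.3],
  [-0.6,-0.5,-0.049,0,0,0.36,0.3],
  [-0.688,-0.601,-0.049,0,0,0.432,0.3],
  [-0.688,-0.601,-0.049,0,0,0.432,0.3],
  [-0.688,-0.601,-0.049,0,0,0.432,0.3],
  [-0.688,-0.601,-0.049,0,0,0.432,0.3],
])

```text
time_s: 37.25
tool_pos: [0.5275, -0.0002, 0.1957]
tool_rot: [-179.9, 0.0, 55.1]
force: [0.9, -0.2, -2.1]
grip_width: 0.0396
grasp_force: 44.5
```

Call:
apply_moves([
  [-0.15,0.03,0,0,0,0.09,0.3],
  [-0.3,0.05,0,0,0,0.18,0.3],
  [-0.45,0.08,0,0,0,0.27,0.3],
  [-0.6,0.1,0,0,0,0.36,0.3],
  [-0.75,0.13,0,0,0,0.45,0.3],
  [-0.815,0.143,0,0,0,0.54,0.3],
  [-0.815,0.143,0,0,0,0.628,0.3],
  [-0.815,0.143,0,0,0,0.628,0.3],
  [-0.815,0.143,0,0,0,0.628,0.3],
])

```text
time_s: 38.15
tool_pos: [0.4583, -0.1496, 0.1964]
tool_rot: [-180.0, 0.0, 1.3]
force: [1.3, -0.1, -1.6]
grip_width: 0.0395
grasp_force: 44.5
```

Call:
apply_moves([
  [-0.02,0.2,0.15,0,0,0,0.3],
  [-0.03,0.404,0.3,0,0,0,0.3],
  [-0.03,0.404,0.4,0,0,0,0.3],
  [-0.03,0.404,0.4,0,0,0,0.3],
  [-0.03,0.404,0.4,0,0,0,0.3],
  [-0.03,0.404,0.4,0,0,0,0.3],
])

```text
time_s: 38.75
tool_pos: [0.455, -0.2305, 0.1185]
tool_rot: [179.9, -0.1, 1.2]
force: [0.3, 0.4, -2.1]
grip_width: 0.0397
grasp_force: 44.5
```

```bash
python3 -c "
from h import *
o=env.get_obs();print(o['tool_pos'],o['grip_width'])
plan([(.4545,-.231,.015,1,0)])
snap('wrist')
c=K('wrist')
for l in masks_of('wrist','pack1')[:3]:
  ys,xs=np.where(l['pixels']);print(l['conf'],np.round(l['location']),xs.min(),xs.max(),ys.min(),ys.max())"
```

```text
[ 0.45502803 -0.23053493  0.11849568] 0.039652922849127775
[0.454, -0.231, 0.015, 1.0, 0.0] -> [-0.004, 0.002, 0.517] [0.001, -0.002, 0.002] rows 3 
0.73 [422. 196.] 388 451 139 250
0.72 [322. 241.] 274 365 167 347
```

Call:
apply_moves([
  [0,0,0.15,0,0,0,0.3],
  [0,0,0.3,0,0,0,0.3],
  [0,0,0.42,0,0,0,0.3],
  [0,0,0.52,0,0,0,0.3],
  [0,0,0.52,0,0,0,0.3],
  [0,0,0.56,0,0,0,0.3],
  [0,0,0.58,0,0,0,0.3],
  [0,0,0.585,0,0,0,0.3],
])

```text
time_s: 39.65
tool_pos: [0.4541, -0.2318, 0.001]
tool_rot: [180.0, -0.1, 1.0]
force: [-1.5, 1.6, 5.0]
grip_width: 0.0395
grasp_force: 44.5
```

Call:
apply_moves([
  [0,0,0.005,0,0,0,0.3],
  [0,0,0.01,0,0,0,0.3],
  [0,0,0.01,0,0,0,0.3],
])

```text
time_s: 39.95
tool_pos: [0.4541, -0.2319, 0.001]
tool_rot: [179.9, -0.1, 1.0]
force: [-5.9, 2.8, 14.0]
grip_width: 0.0397
grasp_force: 44.5
```

Call:
apply_moves([
  [0,0,0,0,0,0,0.65],
  [0,0,0,0,0,0,0.65],
  [0,0,0,0,0,0,0.65],
  [0,0,-0.2,0,0,0,0.65],
  [0,0,-0.45,0,0,0,0.65],
  [0,0,-0.7,0,0,0,0.65],
  [0,0,-0.95,0,0,0,0.65],
  [0,0,-0.95,0,0,0,0.65],
])

```text
time_s: 40.75
tool_pos: [0.4579, -0.2337, 0.1959]
tool_rot: [179.6, -0.7, 1.0]
force: [0.7, -0.4, -0.7]
grip_width: 0.0564
grasp_force: 0.0
```

```bash
python3 - <<'E'
from h import *
w=snap('wrist');c=K('wrist')
for l in masks_of('wrist','pack1')[:3]: print(round(l['conf'],2),np.round(l['location']),onz('wrist',l['location'],.048,c).round(3))
plan([(.47,-.1,.22,30,0),(.54,.04,.26,75,0),(.58,.16,.30,92,0),(.556,.24,.15,92,25),(.556,.272,.07,92,25),(.556,.272,.014,92,25)])
E
```

```text
0.7 [317. 182.] [ 0.455 -0.229  0.048]
[0.47, -0.1, 0.22, 30.0, 0.0] -> [0.091, -0.659, -0.154] [0.002, -0.001, -0.338] rows 4 
[0.54, 0.04, 0.26, 75.0, 0.0] -> [0.653, -0.431, -0.2] [0.0, 0.0, -0.524] rows 6 
[0.58, 0.16, 0.3, 92.0, 0.0] -> [0.631, 0.038, -0.2] [0.0, 0.0, -0.198] rows 3 
[0.556, 0.24, 0.15, 92.0, 25.0] -> [0.404, -0.106, 0.75] [0.0, 0.291, 0.0] rows 4 
[0.556, 0.272, 0.07, 92.0, 25.0] -> [-0.024, 0.006, 0.43] [0.0, 0.0, 0.0] rows 2 
[0.556, 0.272, 0.014, 92.0, 25.0] -> [-0.118, -0.0, 0.254] [0.0, 0.0, 0.0] rows 2
```

Call:
apply_moves([
  [0.091,-0.659,-0.154,0,0,-0.338,0.65],
  [0.091,-0.659,-0.154,0,0,-0.338,0.65],
  [0.091,-0.659,-0.154,0,0,-0.338,0.65],
  [0.091,-0.659,-0.154,0,0,-0.338,0.65],
  [0.091,-0.659,-0.154,0,0,-0.338,0.65],
  [0.091,-0.659,-0.154,0,0,-0.338,0.65],
])

```text
time_s: 41.45
tool_pos: [0.4682, -0.1002, 0.2171]
tool_rot: [-179.9, 0.1, 29.9]
force: [-0.8, -0.5, 0.8]
grip_width: 0.0562
grasp_force: 0.0
```

Call:
apply_moves([
  [0.653,-0.431,-0.2,0,0,-0.524,0.65],
  [0.653,-0.431,-0.2,0,0,-0.524,0.65],
  [0.653,-0.431,-0.2,0,0,-0.524,0.65],
  [0.653,-0.431,-0.2,0,0,-0.524,0.65],
  [0.653,-0.431,-0.2,0,0,-0.524,0.65],
  [0.653,-0.431,-0.2,0,0,-0.524,0.65],
  [0.653,-0.431,-0.2,0,0,-0.524,0.65],
])

```text
time_s: 42.15
tool_pos: [0.5389, 0.0391, 0.2574]
tool_rot: [-179.9, 0.0, 74.9]
force: [-1.6, -0.2, 0.4]
grip_width: 0.0567
grasp_force: 0.0
```

Call:
apply_moves([
  [0.631,0.038,-0.2,0,0,-0.198,0.65],
  [0.631,0.038,-0.2,0,0,-0.198,0.65],
  [0.631,0.038,-0.2,0,0,-0.198,0.65],
  [0.631,0.038,-0.2,0,0,-0.198,0.65],
  [0.631,0.038,-0.2,0,0,-0.198,0.65],
  [0.631,0.038,-0.2,0,0,-0.198,0.65],
])

```text
time_s: 42.75
tool_pos: [0.5791, 0.1581, 0.2977]
tool_rot: [-179.9, 0.1, 91.9]
force: [-0.2, 0.6, 0.0]
grip_width: 0.0566
grasp_force: 0.0
```

```bash
python3 look.py; python3 -c "
from h import *
c=K('wrist')
L=masks_of('wrist','tab')
for l in L[:2]:
    ys,xs=np.where(l['pixels']);print('tab',l['conf'],l['location'],xs.min(),xs.max(),ys.min(),ys.max(),onz('wrist',(l['location'][0],ys.max()),.122,c).round(4))"
```

```text
[0.57903116 0.1580407  0.29789572] [-1.79929186e+02  8.66520259e-02  9.18649617e+01] 42.8 0.05672967343575871
0.87 [305.  77.] c [0.5564 0.2579] y(-y edge)+44 0.2599 x+edge-20 0.5558 x-edge+20 0.5538
0.85 [476. 152.] c [0.7703 0.1768] y(-y edge)+44 0.1768 x+edge-20 0.7848 x-edge+20 0.7449
0.66 [374.  70.] c [0.6361 0.2682] y(-y edge)+44 0.2661 x+edge-20 0.6381 x-edge+20 0.6339
tab 0.83 [247.0, 4.1] 199 434 0 58 [0.502  0.2712 0.122 ]
```

Call:
apply_moves([
  [0.1,-0.03,0.15,0,0.08,0,0.65],
  [0.2,-0.06,0.35,0,0.18,0,0.65],
  [0.3,-0.09,0.55,0,0.291,0,0.65],
  [0.404,-0.106,0.75,0,0.291,0,0.65],
  [0.404,-0.106,0.75,0,0.291,0,0.65],
  [0.404,-0.106,0.75,0,0.291,0,0.65],
])

```text
time_s: 43.5
tool_pos: [0.5549, 0.2405, 0.1497]
tool_rot: [-180.0, -25.0, 92.1]
force: [1.0, 0.5, -0.1]
grip_width: 0.0569
grasp_force: 0.0
```

```bash
python3 -c "
from h import *
o=env.get_obs();print(o['tool_pos'],o['tool_rot'])
plan([(.556,.272,.07,92,25),(.556,.272,.014,92,25)])"
```

```text
[0.55493071 0.24049176 0.14965737] [-179.99881529  -25.00275072   92.10987592]
[0.556, 0.272, 0.07, 92.0, 25.0] -> [-0.026, 0.011, 0.427] [-0.001, -0.0, 0.001] rows 2 
[0.556, 0.272, 0.014, 92.0, 25.0] -> [-0.118, -0.0, 0.254] [0.0, 0.0, 0.0] rows 2
```

Call:
apply_moves([
  [-0.01,0.005,0.15,0,0,0,0.65],
  [-0.02,0.01,0.3,0,0,0,0.65],
  [-0.026,0.01,0.427,0,0,0,0.65],
  [-0.026,0.01,0.427,0,0,0,0.65],
  [-0.07,0.01,0.52,0,0,0,0.65],
  [-0.11,0.01,0.61,0,0,0,0.65],
  [-0.125,0.01,0.645,0,0,0,0.65],
  [-0.125,0.01,0.645,0,0,0,0.65],
])

```text
time_s: 44.3
tool_pos: [0.557, 0.2722, 0.0227]
tool_rot: [179.9, -25.0, 92.1]
force: [-0.8, -0.6, 0.3]
grip_width: 0.0563
grasp_force: 0.0
```

Call:
apply_moves([
  [-0.01,0,0.02,0,0,0,0.65],
  [-0.018,0,0.036,0,0,0,0.65],
  [-0.018,0,0.036,0,0,0,0.65],
])

```text
time_s: 44.6
tool_pos: [0.5559, 0.272, 0.0134]
tool_rot: [180.0, -25.0, 92.1]
force: [0.1, 0.4, -0.2]
grip_width: 0.0564
grasp_force: 0.0
```

Call:
apply_moves([
  [0,0,0,0,0,0,0.3],
  [0,0,0,0,0,0,0.3],
  [0,0,0,0,0,0,0.3],
  [0,0,0,0,0,0,0.3],
  [0,0,0,0,0,0,0.3],
  [0.02,0,-0.04,0,0,0,0.3],
  [0.08,0,-0.17,0,0,0,0.3],
  [0.16,0,-0.34,0,0,0,0.3],
  [0.24,0,-0.51,0,0,0,0.3],
  [0.36,0,-0.77,0,0,0,0.3],
  [0.36,0,-0.77,0,0,0,0.3],
  [0.36,0,-0.77,0,0,0,0.3],
], grip_force=55)

```text
time_s: 45.8
tool_pos: [0.5569, 0.2725, 0.1853]
tool_rot: [179.7, -25.0, 92.2]
force: [-0.0, -1.2, -2.8]
grip_width: 0.0393
grasp_force: 54.9
```

```bash
python3 -c "
from h import *
o=env.get_obs();print(o['tool_pos'],o['tool_rot'],o['qpos'])
plan([(.53,.13,.2,115,25),(.48,.0,.2,150,25),(.45,-.1,.2,181,25),(.445,-.151,.1,181,25),(.445,-.151,.015,181,25),(.445,-.151,.007,181,25)])"
```

```text
[0.55694598 0.27249283 0.18529409] [179.71046492 -24.96627606  92.21923403] [ 20.22402535  13.63895708 -38.25830526  96.8805495  -17.10108235
  66.47956971  -8.52612737]
[0.53, 0.13, 0.2, 115.0, 25.0] -> [-0.61, -0.16, -0.366] [0.115, 0.001, -0.24] rows 3 
[0.48, 0.0, 0.2, 150.0, 25.0] -> [-0.438, -0.501, -0.204] [0.172, -0.0, -0.369] rows 5 
[0.45, -0.1, 0.2, 181.0, 25.0] -> [-0.109, -0.508, -0.051] [0.152, 0.0, -0.327] rows 4 
[0.445, -0.151, 0.1, 181.0, 25.0] -> [-0.185, -0.255, 0.466] [0.0, 0.0, 0.0] rows 3 
[0.445, -0.151, 0.015, 181.0, 25.0] -> [-0.18, -0.0, 0.385] [0.0, 0.0, 0.0] rows 2 
[0.445, -0.151, 0.007, 181.0, 25.0] -> [-0.017, -0.0, 0.036] [0.0, 0.0, 0.0] rows 1
```

Call:
apply_moves([
  [-0.2,-0.05,-0.12,0.04,0,-0.08,0.3],
  [-0.4,-0.1,-0.24,0.08,0,-0.16,0.3],
  [-0.61,-0.16,-0.366,0.115,0,-0.24,0.3],
  [-0.61,-0.16,-0.366,0.115,0,-0.24,0.3],
  [-0.61,-0.16,-0.366,0.115,0,-0.24,0.3],
  [-0.61,-0.16,-0.366,0.115,0,-0.24,0.3],
])

```text
time_s: 46.4
tool_pos: [0.5278, 0.131, 0.1966]
tool_rot: [-179.6, -25.2, 114.9]
force: [-1.1, 0.5, -1.5]
grip_width: 0.0395
grasp_force: 54.9
```

Call:
apply_moves([
  [-0.1,-0.12,-0.05,0.04,0,-0.09,0.3],
  [-0.2,-0.24,-0.1,0.08,0,-0.18,0.3],
  [-0.3,-0.36,-0.15,0.12,0,-0.27,0.3],
  [-0.438,-0.501,-0.204,0.172,0,-0.369,0.3],
  [-0.438,-0.501,-0.204,0.172,0,-0.369,0.3],
  [-0.438,-0.501,-0.204,0.172,0,-0.369,0.3],
  [-0.438,-0.501,-0.204,0.172,0,-0.369,0.3],
])

```text
time_s: 47.1
tool_pos: [0.4787, 0.002, 0.1981]
tool_rot: [-179.9, -25.2, 150.0]
force: [-0.1, -0.0, -2.3]
grip_width: 0.0395
grasp_force: 54.9
```

Call:
apply_moves([
  [-0.03,-0.12,-0.01,0.04,0,-0.08,0.3],
  [-0.05,-0.25,-0.02,0.08,0,-0.16,0.3],
  [-0.08,-0.38,-0.04,0.12,0,-0.24,0.3],
  [-0.109,-0.508,-0.051,0.152,0,-0.327,0.3],
  [-0.109,-0.508,-0.051,0.152,0,-0.327,0.3],
  [-0.109,-0.508,-0.051,0.152,0,-0.327,0.3],
  [-0.109,-0.508,-0.051,0.152,0,-0.327,0.3],
])

```text
time_s: 47.8
tool_pos: [0.4491, -0.0987, 0.1985]
tool_rot: [180.0, -25.2, -179.1]
force: [0.1, 0.2, -2.1]
grip_width: 0.04
grasp_force: 54.9
```

```bash
python3 -c "
from h import *
o=env.get_obs();print(o['tool_pos'],o['tool_rot'],o['qpos'].round(1),o['grip_width'])
plan([(.445,-.151,.1,181,25),(.445,-.151,.015,181,25),(.445,-.151,.007,181,25)])"
```

```text
[ 0.44910999 -0.09867522  0.19851722] [ 179.96013305  -25.17880422 -179.06112608] [ 38.4  21.1 -40.5  87.9  12.7 101.3  87.4] 0.03998950115702967
[0.445, -0.151, 0.1, 181.0, 25.0] -> [-0.187, -0.262, 0.456] [0.001, -0.002, -0.001] rows 3 
[0.445, -0.151, 0.015, 181.0, 25.0] -> [-0.18, -0.0, 0.385] [0.0, 0.0, 0.0] rows 2 
[0.445, -0.151, 0.007, 181.0, 25.0] -> [-0.017, -0.0, 0.036] [0.0, 0.0, 0.0] rows 1
```

Call:
apply_moves([
  [-0.06,-0.1,0.15,0,0,0,0.3],
  [-0.12,-0.2,0.3,0,0,0,0.3],
  [-0.187,-0.262,0.456,0,0,0,0.3],
  [-0.187,-0.262,0.456,0,0,0,0.3],
  [-0.187,-0.262,0.456,0,0,0,0.3],
  [-0.187,-0.262,0.456,0,0,0,0.3],
])

```text
time_s: 48.4
tool_pos: [0.4462, -0.151, 0.1018]
tool_rot: [180.0, -25.1, -179.0]
force: [-0.2, 0.4, -1.4]
grip_width: 0.0396
grasp_force: 54.9
```

```bash
python3 -c "
from h import *
o=env.get_obs();print(o['tool_pos'],o['tool_rot'],o['qpos'].round(1),o['grip_width'])
snap('scene');snap('side');r=[]
for c in('scene','side'):
  print(c,[(np.round(l['location']).tolist(),round(l['conf'],2)) for l in boxes_of(c,'pack1')[:6]])
print(proj('scene',[.457,-.151,.12]),proj('side',[.457,-.151,.12]))
plan([(.445,-.151,.015,181,25),(.445,-.151,.007,181,25)])"
```

```text
[ 0.44619354 -0.15101641  0.1018183 ] [ 179.98505224  -25.05495623 -178.96225562] [ 40.8  26.1 -37.9  93.1  17.1  91.8  90. ] 0.03959880283187574
scene [([419.0, 245.0], 0.88), ([488.0, 212.0], 0.82), ([264.0, 184.0], 0.8), ([476.0, 253.0], 0.79), ([239.0, 186.0], 0.73), ([287.0, 174.0], 0.54)]
side [([382.0, 170.0], 0.87), ([258.0, 394.0], 0.87), ([377.0, 194.0], 0.76), ([208.0, 250.0], 0.71), ([202.0, 348.0], 0.65)]
[286.2267295 167.7972897] [364.2806049  179.62878853]
[0.445, -0.151, 0.015, 181.0, 25.0] -> [-0.18, 0.006, 0.392] [-0.0, -0.001, -0.0] rows 2 
[0.445, -0.151, 0.007, 181.0, 25.0] -> [-0.017, -0.0, 0.036] [0.0, 0.0, 0.0] rows 1
```

Call:
apply_moves([
  [-0.06,0,0.13,0,0,0,0.3],
  [-0.12,0,0.26,0,0,0,0.3],
  [-0.16,0,0.34,0,0,0,0.3],
  [-0.18,0,0.39,0,0,0,0.3],
  [-0.18,0,0.39,0,0,0,0.3],
  [-0.18,0,0.39,0,0,0,0.3],
])

```text
time_s: 49.2
tool_pos: [0.4446, -0.1526, 0.0149]
tool_rot: [-180.0, -25.2, -179.1]
force: [0.1, -0.2, -2.3]
grip_width: 0.0398
grasp_force: 54.9
```

Call:
apply_moves([
  [-0.01,0,0.018,0,0,0,0.3],
  [-0.015,0,0.03,0,0,0,0.3],
  [-0.015,0,0.03,0,0,0,0.3],
])

```text
time_s: 49.5
tool_pos: [0.4442, -0.1527, 0.0075]
tool_rot: [-180.0, -25.2, -179.1]
force: [-0.1, -0.3, -1.3]
grip_width: 0.0393
grasp_force: 54.9
```

Call:
apply_moves([
  [-0.005,0,0.01,0,0,0,0.3],
  [-0.007,0,0.014,0,0,0,0.3],
  [-0.007,0,0.014,0,0,0,0.3],
])

```text
time_s: 49.8
tool_pos: [0.4443, -0.1527, 0.0063]
tool_rot: [-179.9, -25.3, -179.1]
force: [-1.8, 0.2, 8.9]
grip_width: 0.0394
grasp_force: 54.9
```

Call:
apply_moves([
  [0,0,0,0,0,0,0.65],
  [0,0,0,0,0,0,0.65],
  [0,0,0,0,0,0,0.65],
  [0.06,0,-0.13,0,0,0,0.65],
  [0.15,0,-0.32,0,0,0,0.65],
  [0.25,0,-0.55,0,0,0,0.65],
  [0.38,0,-0.82,0,0,0,0.65],
  [0.38,0,-0.82,0,0,0,0.65],
  [0.38,0,-0.82,0,0,0,0.65],
])

```text
time_s: 50.7
tool_pos: [0.4466, -0.1528, 0.1867]
tool_rot: [-179.9, -25.0, -179.1]
force: [0.0, 0.6, 0.3]
grip_width: 0.0563
grasp_force: 0.0
```

```bash
python3 - <<'E'
from h import *
o=env.get_obs();print(o['tool_pos'],o['tool_rot'])
w=snap('wrist');c=K('wrist')
for l in masks_of('wrist','pack1')[:4]: print(round(l['conf'],2),np.round(l['location']),onz('wrist',l['location'],.048,c).round(3))
snap('scene');snap('side')
for n in('scene','side'):
  print(n,[(np.round(l['location']).tolist(),round(l['conf'],2),onz(n,l['location'],.04).round(3).tolist()) for l in boxes_of(n,'pack1')[:7]])
plan([(.48,-.0,.21,150,25),(.53,.13,.21,115,25),(.638,.25,.21,92,25),(.638,.279,.07,92,25),(.638,.279,.0135,92,25)])
E
```

```text
[ 0.44661555 -0.15275461  0.1867278 ] [-179.88662433  -24.9822721  -179.10819328]
0.79 [320. 255.] [ 0.456 -0.154  0.048]
0.69 [238. 234.] [ 0.437 -0.235  0.048]
0.61 [171. 236.] [ 0.44  -0.301  0.048]
0.23 [306. 224.] [ 0.427 -0.169  0.048]
scene [([380.0, 290.0], 0.95, [0.796, 0.166, 0.04]), ([485.0, 212.0], 0.82, [0.473, 0.464, 0.04]), ([478.0, 252.0], 0.74, [0.631, 0.434, 0.04]), ([237.0, 184.0], 0.71, [0.473, -0.311, 0.04]), ([419.0, 244.0], 0.68, [0.629, 0.268, 0.04]), ([286.0, 190.0], 0.62, [0.477, -0.15, 0.04]), ([264.0, 186.0], 0.59, [0.468, -0.226, 0.04])]
side [([208.0, 250.0], 0.97, [0.766, 0.188, 0.04]), ([260.0, 391.0], 0.88, [0.456, 0.464, 0.04]), ([363.0, 205.0], 0.75, [0.452, -0.135, 0.04]), ([374.0, 188.0], 0.74, [0.446, -0.22, 0.04]), ([203.0, 351.0], 0.64, [0.611, 0.436, 0.04]), ([377.0, 172.0], 0.57, [0.461, -0.295, 0.04])]
[0.48, -0.0, 0.21, 150.0, 25.0] -> [-0.116, 0.76, -0.201] [-0.153, -0.005, 0.326] rows 4 
[0.53, 0.13, 0.21, 115.0, 25.0] -> [0.098, 0.688, 0.046] [-0.172, 0.0, 0.369] rows 5 
[0.638, 0.25, 0.21, 92.0, 25.0] -> [0.286, 0.743, 0.133] [-0.113, -0.0, 0.243] rows 4 
[0.638, 0.279, 0.07, 92.0, 25.0] -> [-0.164, 0.005, 0.696] [0.0, 0.0, 0.0] rows 3 
[0.638, 0.279, 0.014, 92.0, 25.0] -> [-0.119, -0.0, 0.256] [0.0, 0.0, 0.0] rows 2
```

Three packs in; fetching the fourth.

Call:
apply_moves([
  [-0.116,0.76,-0.201,-0.153,-0.005,0.326,0.65],
  [-0.116,0.76,-0.201,-0.153,-0.005,0.326,0.65],
  [-0.116,0.76,-0.201,-0.153,-0.005,0.326,0.65],
  [-0.116,0.76,-0.201,-0.153,-0.005,0.326,0.65],
  [-0.116,0.76,-0.201,-0.153,-0.005,0.326,0.65],
  [-0.116,0.76,-0.201,-0.153,-0.005,0.326,0.65],
])

```text
time_s: 51.6
tool_pos: [0.4805, -0.0012, 0.2106]
tool_rot: [-180.0, -24.8, 150.1]
force: [-0.0, -0.9, 0.2]
grip_width: 0.0565
grasp_force: 0.0
```

Call:
apply_moves([
  [0.098,0.688,0.046,-0.172,0,0.369,0.65],
  [0.098,0.688,0.046,-0.172,0,0.369,0.65],
  [0.098,0.688,0.046,-0.172,0,0.369,0.65],
  [0.098,0.688,0.046,-0.172,0,0.369,0.65],
  [0.098,0.688,0.046,-0.172,0,0.369,0.65],
  [0.098,0.688,0.046,-0.172,0,0.369,0.65],
  [0.098,0.688,0.046,-0.172,0,0.369,0.65],
])

```text
time_s: 52.3
tool_pos: [0.5313, 0.1287, 0.2112]
tool_rot: [179.8, -24.9, 115.1]
force: [0.7, -0.7, 0.4]
grip_width: 0.0563
grasp_force: 0.0
```

Call:
apply_moves([
  [0.286,0.743,0.133,-0.113,0,0.243,0.65],
  [0.286,0.743,0.133,-0.113,0,0.243,0.65],
  [0.286,0.743,0.133,-0.113,0,0.243,0.65],
  [0.286,0.743,0.133,-0.113,0,0.243,0.65],
  [0.286,0.743,0.133,-0.113,0,0.243,0.65],
  [0.286,0.743,0.133,-0.113,0,0.243,0.65],
])

```text
time_s: 52.9
tool_pos: [0.6391, 0.2486, 0.2111]
tool_rot: [179.9, -24.9, 92.1]
force: [0.7, -0.3, -0.1]
grip_width: 0.0564
grasp_force: 0.0
```

```bash
python3 look.py;python3 -c "
from h import *
plan([(.638,.279,.07,92,25),(.638,.279,.0135,92,25)])"
```

```text
[0.63919828 0.24791882 0.21112925] [179.8642194  -24.87163751  91.98296941] 52.95 0.056573256848339665
0.97 [307.  66.] c [0.6165 0.4425] y(-y edge)+44 0.4728 x+edge-20 0.6167 x-edge+20 0.6169
0.75 [321. 230.] c [0.6381 0.2619] y(-y edge)+44 0.2657 x+edge-20 0.6389 x-edge+20 0.6367
0.71 [182.  50.] c [0.4752 0.459 ] y(-y edge)+44 0.4682 x+edge-20 0.4994 x-edge+20 0.451
0.62 [434. 283.] c [0.7556 0.2113] y(-y edge)+44 0.247 x+edge-20 0.7393 x-edge+20 0.769
[0.638, 0.279, 0.07, 92.0, 25.0] -> [-0.155, -0.003, 0.707] [0.002, 0.001, -0.001] rows 3 
[0.638, 0.279, 0.014, 92.0, 25.0] -> [-0.119, -0.0, 0.256] [0.0, 0.0, 0.0] rows 2
```

Call:
apply_moves([
  [-0.05,0,0.2,0,0,0,0.65],
  [-0.1,0,0.4,0,0,0,0.65],
  [-0.13,0,0.6,0,0,0,0.65],
  [-0.155,0,0.707,0,0,0,0.65],
  [-0.2,0,0.8,0,0,0,0.65],
  [-0.24,0,0.88,0,0,0,0.65],
  [-0.26,0,0.93,0,0,0,0.65],
  [-0.26,0,0.93,0,0,0,0.65],
])

```text
time_s: 53.8
tool_pos: [0.6378, 0.2799, 0.0196]
tool_rot: [180.0, -24.9, 91.9]
force: [0.2, -0.5, -0.3]
grip_width: 0.0565
grasp_force: 0.0
```

Call:
apply_moves([
  [-0.01,0,0.02,0,0,0,0.65],
  [-0.016,0,0.034,0,0,0,0.65],
  [-0.016,0,0.034,0,0,0,0.65],
])

```text
time_s: 54.1
tool_pos: [0.6388, 0.2812, 0.0142]
tool_rot: [179.8, -24.9, 92.1]
force: [-0.1, -0.1, -0.0]
grip_width: 0.0566
grasp_force: 0.0
```

Call:
apply_moves([
  [0,0,0,0,0,0,0.3],
  [0,0,0,0,0,0,0.3],
  [0,0,0,0,0,0,0.3],
  [0,0,0,0,0,0,0.3],
  [0,0,0,0,0,0,0.3],
  [0.02,0,-0.04,0,0,0,0.3],
  [0.08,0,-0.17,0,0,0,0.3],
  [0.16,0,-0.34,0,0,0,0.3],
  [0.24,0,-0.51,0,0,0,0.3],
  [0.38,0,-0.82,0,0,0,0.3],
  [0.38,0,-0.82,0,0,0,0.3],
  [0.38,0,-0.82,0,0,0,0.3],
])

```text
time_s: 55.3
tool_pos: [0.6402, 0.2816, 0.1989]
tool_rot: [179.3, -25.0, 92.2]
force: [1.5, 0.5, -2.7]
grip_width: 0.0395
grasp_force: 54.5
```

```bash
python3 -c "
from h import *
o=env.get_obs();print(o['tool_pos'],o['tool_rot'])
plan([(.55,.13,.205,115,25),(.48,.03,.205,150,25),(.445,-.06,.205,181,25),(.443,-.071,.1,181,25),(.443,-.071,.015,181,25)])"
```

```text
[0.64020412 0.28156231 0.19890922] [179.32236684 -24.9644089   92.23730998]
[0.55, 0.13, 0.205, 115.0, 25.0] -> [-0.658, -0.476, -0.345] [0.12, 0.002, -0.24] rows 4 
[0.48, 0.03, 0.205, 150.0, 25.0] -> [-0.277, -0.529, -0.129] [0.172, -0.0, -0.369] rows 5 
[0.445, -0.06, 0.205, 181.0, 25.0] -> [-0.067, -0.477, -0.031] [0.152, 0.0, -0.327] rows 4 
[0.443, -0.071, 0.1, 181.0, 25.0] -> [-0.212, -0.055, 0.48] [0.0, 0.0, 0.0] rows 3 
[0.443, -0.071, 0.015, 181.0, 25.0] -> [-0.18, -0.0, 0.385] [0.0, 0.0, 0.0] rows 2
```

Call:
apply_moves([
  [-0.2,-0.15,-0.1,0.04,0,-0.08,0.3],
  [-0.4,-0.3,-0.2,0.08,0,-0.16,0.3],
  [-0.55,-0.4,-0.3,0.12,0,-0.24,0.3],
  [-0.658,-0.476,-0.345,0.12,0,-0.24,0.3],
  [-0.658,-0.476,-0.345,0.12,0,-0.24,0.3],
  [-0.658,-0.476,-0.345,0.12,0,-0.24,0.3],
])

```text
time_s: 55.9
tool_pos: [0.5473, 0.1284, 0.1995]
tool_rot: [-179.3, -25.0, 114.6]
force: [-0.7, 0.4, -2.2]
grip_width: 0.0397
grasp_force: 54.5
```

Call:
apply_moves([
  [-0.07,-0.13,-0.03,0.04,0,-0.09,0.3],
  [-0.14,-0.26,-0.06,0.08,0,-0.18,0.3],
  [-0.21,-0.4,-0.1,0.12,0,-0.27,0.3],
  [-0.277,-0.529,-0.129,0.172,0,-0.369,0.3],
  [-0.277,-0.529,-0.129,0.172,0,-0.369,0.3],
  [-0.277,-0.529,-0.129,0.172,0,-0.369,0.3],
  [-0.277,-0.529,-0.129,0.172,0,-0.369,0.3],
])

```text
time_s: 56.6
tool_pos: [0.4782, 0.031, 0.2019]
tool_rot: [-179.7, -25.3, 149.9]
force: [-0.5, -0.6, -2.8]
grip_width: 0.0395
grasp_force: 54.5
```

Call:
apply_moves([
  [-0.02,-0.12,-0.01,0.04,0,-0.08,0.3],
  [-0.03,-0.24,-0.02,0.08,0,-0.16,0.3],
  [-0.05,-0.36,-0.03,0.12,0,-0.24,0.3],
  [-0.067,-0.477,-0.031,0.152,0,-0.327,0.3],
  [-0.067,-0.477,-0.031,0.152,0,-0.327,0.3],
  [-0.067,-0.477,-0.031,0.152,0,-0.327,0.3],
  [-0.067,-0.477,-0.031,0.152,0,-0.327,0.3],
])

```text
time_s: 57.3
tool_pos: [0.4435, -0.0597, 0.2027]
tool_rot: [-179.9, -25.4, -179.1]
force: [0.6, -0.3, -2.9]
grip_width: 0.0397
grasp_force: 54.5
```

```bash
python3 -c "
from h import *
o=env.get_obs();print(o['tool_pos'],o['tool_rot'],o['qpos'].round(1))
plan([(.440,-.071,.1,181,25),(.440,-.071,.015,181,25)])"
```

```text
[ 0.44350559 -0.05965814  0.20267002] [-179.87994678  -25.36511054 -179.12531605] [ 37.2  20.3 -43.1  88.9  11.4 101.6  83.5]
[0.44, -0.071, 0.1, 181.0, 25.0] -> [-0.203, -0.055, 0.472] [-0.001, -0.004, -0.001] rows 3 
[0.44, -0.071, 0.015, 181.0, 25.0] -> [-0.18, -0.0, 0.385] [0.0, 0.0, 0.0] rows 2
```

Call:
apply_moves([
  [-0.07,-0.05,0.15,0,0,0,0.3],
  [-0.14,-0.055,0.3,0,0,0,0.3],
  [-0.203,-0.055,0.472,0,0,0,0.3],
  [-0.203,-0.055,0.472,0,0,0,0.3],
  [-0.203,-0.055,0.472,0,0,0,0.3],
])

```text
time_s: 57.8
tool_pos: [0.4395, -0.0715, 0.1006]
tool_rot: [-179.9, -25.5, -179.1]
force: [-0.2, 0.3, -2.5]
grip_width: 0.0395
grasp_force: 54.5
```

Call:
apply_moves([
  [-0.06,0,0.13,0,0,0,0.3],
  [-0.12,0,0.26,0,0,0,0.3],
  [-0.16,0,0.34,0,0,0,0.3],
  [-0.18,0,0.385,0,0,0,0.3],
  [-0.18,0,0.385,0,0,0,0.3],
  [-0.188,0,0.403,0,0,0,0.3],
  [-0.195,0,0.418,0,0,0,0.3],
  [-0.195,0,0.418,0,0,0,0.3],
])

```text
time_s: 58.6
tool_pos: [0.439, -0.0725, 0.008]
tool_rot: [-179.8, -25.4, -179.1]
force: [-0.8, -0.2, -2.9]
grip_width: 0.0397
grasp_force: 54.5
```

Call:
apply_moves([
  [-0.004,0,0.008,0,0,0,0.3],
  [-0.006,0,0.012,0,0,0,0.3],
  [-0.006,0,0.012,0,0,0,0.3],
])

```text
time_s: 58.9
tool_pos: [0.4389, -0.0725, 0.0072]
tool_rot: [-179.8, -25.5, -179.1]
force: [-2.4, -0.6, 9.2]
grip_width: 0.0395
grasp_force: 54.6
```

Call:
apply_moves([
  [0,0,0,0,0,0,0.65],
  [0,0,0,0,0,0,0.65],
  [0,0,0,0,0,0,0.65],
  [0.06,0,-0.13,0,0,0,0.65],
  [0.15,0,-0.32,0,0,0,0.65],
  [0.25,0,-0.55,0,0,0,0.65],
  [0.4,0,-0.86,0,0,0,0.65],
  [0.4,0,-0.86,0,0,0,0.65],
  [0.4,0,-0.86,0,0,0,0.65],
])

```text
time_s: 59.8
tool_pos: [0.4423, -0.0717, 0.1977]
tool_rot: [-179.7, -25.1, -179.1]
force: [-0.1, 0.0, -0.1]
grip_width: 0.0563
grasp_force: 0.0
```

```bash
python3 - <<'E'
from h import *
plan([(.43,-.19,.22,140,0),(.42,-.2,.25,90,0),(.42,-.2,.3,40,0),(.40,-.19,.33,9,0)])
snap('scene');snap('side')
for n in('scene','side'):
  print(n,[(np.round(l['location']).tolist(),round(l['conf'],2),onz(n,l['location'],.04).round(3).tolist()) for l in boxes_of(n,'pack1')[:8]])
  for l in masks_of(n,'cover')[:1]:
        ys,xs=np.where(l['pixels']);print(n,'cover',l['conf'],xs.min(),xs.max(),ys.min(),ys.max())
# expected folded cover silhouette: panel y 130..142 bin, z .077..211
import itertools
for a in(1.42,1.54):
  y=np.radians(1.6);o=np.array([.600,.204])
  Q=[np.array([*(o+[x*np.cos(y)-Y*np.sin(y),x*np.sin(y)+Y*np.cos(y)]),z]) for x in(-.097,.097) for Y,z in((.142,.077),(.142-.134*np.cos(a),.077+.134*np.sin(a)),(.142-.268*np.cos(a),.077))]
  print(a,[proj('scene',q).round().tolist() for q in Q],[proj('side',q).round().tolist() for q in Q])
E
```

```text
[0.43, -0.19, 0.22, 140.0, 0.0] -> [0.111, -0.591, -0.068] [-0.107, -0.278, 0.469] rows 6 
[0.42, -0.2, 0.25, 90.0, 0.0] -> [0.006, -0.07, -0.15] [0.0, -0.0, 0.582] rows 6 
[0.42, -0.2, 0.3, 40.0, 0.0] -> [0.0, 0.0, -0.25] [0.0, -0.0, 0.582] rows 6 
[0.4, -0.19, 0.33, 9.0, 0.0] -> [-0.044, -0.103, -0.15] [-0.0, -0.0, 0.361] rows 4 
scene [([476.0, 253.0], 0.89, [0.633, 0.43, 0.04]), ([382.0, 294.0], 0.7, [0.807, 0.172, 0.04]), ([288.0, 189.0], 0.68, [0.472, -0.147, 0.04]), ([314.0, 190.0], 0.68, [0.462, -0.063, 0.04]), ([261.0, 186.0], 0.56, [0.471, -0.233, 0.04]), ([488.0, 212.0], 0.56, [0.475, 0.474, 0.04])]
scene cover 0.84 425 463 174 256
side [([362.0, 206.0], 0.89, [0.45, -0.13, 0.04]), ([378.0, 173.0], 0.87, [0.458, -0.294, 0.04]), ([353.0, 219.0], 0.87, [0.456, -0.067, 0.04]), ([203.0, 347.0], 0.82, [0.617, 0.428, 0.04]), ([207.0, 251.0], 0.8, [0.767, 0.193, 0.04]), ([258.0, 394.0], 0.67, [0.455, 0.471, 0.04]), ([372.0, 188.0], 0.62, [0.45, -0.217, 0.04])]
side cover 0.72 179 299 257 327
1.42 [[447.0, 205.0], [449.0, 174.0], [434.0, 204.0], [451.0, 259.0], [453.0, 228.0], [436.0, 257.0]] [[268.0, 325.0], [266.0, 280.0], [276.0, 310.0], [192.0, 297.0], [184.0, 252.0], [202.0, 284.0]]
1.54 [[447.0, 205.0], [455.0, 174.0], [444.0, 205.0], [451.0, 259.0], [459.0, 228.0], [448.0, 258.0]] [[268.0, 325.0], [262.0, 285.0], [270.0, 322.0], [192.0, 297.0], [180.0, 257.0], [194.0, 295.0]]
```

Call:
apply_moves([
  [0.111,-0.591,-0.068,-0.107,-0.278,0.469,0.3],
  [0.111,-0.591,-0.068,-0.107,-0.278,0.469,0.3],
  [0.111,-0.591,-0.068,-0.107,-0.278,0.469,0.3],
  [0.111,-0.591,-0.068,-0.107,-0.278,0.469,0.3],
  [0.111,-0.591,-0.068,-0.107,-0.278,0.469,0.3],
  [0.111,-0.591,-0.068,-0.107,-0.278,0.469,0.3],
  [0.111,-0.591,-0.068,-0.107,-0.278,0.469,0.3],
  [0.111,-0.591,-0.068,-0.107,-0.278,0.469,0.3],
])

```text
time_s: 60.9
tool_pos: [0.4278, -0.1902, 0.2165]
tool_rot: [-179.8, -0.4, 140.1]
force: [0.8, 0.4, -0.2]
grip_width: 0.0261
grasp_force: 0.0
```

Call:
apply_moves([
  [0.006,-0.07,-0.15,0,0,0.582,0],
  [0.006,-0.07,-0.15,0,0,0.582,0],
  [0.006,-0.07,-0.15,0,0,0.582,0],
  [0.006,-0.07,-0.15,0,0,0.582,0],
  [0.006,-0.07,-0.15,0,0,0.582,0],
  [0.006,-0.07,-0.15,0,0,0.582,0],
  [0.006,-0.07,-0.15,0,0,0.582,0],
])

```text
time_s: 61.6
tool_pos: [0.419, -0.1999, 0.2463]
tool_rot: [-179.6, -0.2, 90.1]
force: [0.2, 0.0, 1.0]
grip_width: 0.0003
grasp_force: 0.0
```

Call:
apply_moves([
  [0,0,-0.25,0,0,0.582,0],
  [0,0,-0.25,0,0,0.582,0],
  [0,0,-0.25,0,0,0.582,0],
  [0,0,-0.25,0,0,0.582,0],
  [0,0,-0.25,0,0,0.582,0],
  [0,0,-0.25,0,0,0.582,0],
  [0,0,-0.25,0,0,0.582,0],
])

```text
time_s: 62.3
tool_pos: [0.4191, -0.2002, 0.2966]
tool_rot: [-179.6, 0.2, 40.2]
force: [-0.1, -0.0, -0.7]
grip_width: 0.0001
grasp_force: 0.0
```

Call:
apply_moves([
  [-0.044,-0.103,-0.15,0,0,0.361,0],
  [-0.044,-0.103,-0.15,0,0,0.361,0],
  [-0.044,-0.103,-0.15,0,0,0.361,0],
  [-0.044,-0.103,-0.15,0,0,0.361,0],
  [-0.044,-0.103,-0.15,0,0,0.361,0],
  [-0.044,-0.103,-0.15,0,0,0.361,0],
])

```text
time_s: 62.9
tool_pos: [0.3991, -0.1902, 0.3269]
tool_rot: [-179.8, 0.3, 9.2]
force: [0.8, 0.5, -1.3]
grip_width: 0.0008
grasp_force: 0.0
```

```bash
python3 - <<'E'
from h import *
o=env.get_obs();print(o['tool_pos'],o['tool_rot'])
w=snap('wrist','w10.png');c=K('wrist')
for l in masks_of('wrist','pack1')[:5]:
    ys,xs=np.where(l['pixels']);r=cv2.minAreaRect(np.c_[xs,ys].astype(np.float32))
    print(round(l['conf'],2),np.round(l['location']),onz('wrist',l['location'],.048,c).round(3),np.round(r[1]),round(r[2]))
b=np.array([.6237,-.0791]);cc,s=np.cos(np.radians(8)),np.sin(np.radians(8))
X=lambda d:(b+[d*cc,d*s]).round(4).tolist()
plan([(.50,-.1,.26,8,0),(*X(-.078),.2,8,0),(*X(-.078),.09,8,0)])
E
```

```text
[ 0.3990915  -0.19018986  0.32692072] [-179.82586204    0.34738709    9.22971865]
0.97 [242.  98.] [ 0.457 -0.076  0.048] [38. 71.] 2
0.91 [421. 129.] [ 0.456 -0.313  0.048] [37. 68.] 11
0.82 [300. 107.] [ 0.457 -0.151  0.048] [34. 69.] 6
0.82 [360. 118.] [ 0.456 -0.23   0.048] [33. 67.] 7
0.27 [399. 227.] [ 0.316 -0.315  0.048] [43. 74.] 25
[0.5, -0.1, 0.26, 8.0, 0.0] -> [0.572, -0.364, 0.332] [-0.002, 0.004, 0.013] rows 4 
[0.546, -0.09, 0.2, 8.0, 0.0] -> [0.237, -0.017, 0.3] [0.0, 0.0, 0.0] rows 2 
[0.546, -0.09, 0.09, 8.0, 0.0] -> [0.0, -0.0, 0.55] [0.0, 0.0, 0.0] rows 3
```

```bash
python3 - <<'E'
from h import *
c=K('wrist');w=cv2.cvtColor(cv2.imread('pics/w10.png'),cv2.COLOR_BGR2GRAY)
b=np.array([.6237,-.0791]);y=np.radians(8);ax=np.array([np.cos(y),np.sin(y)])
pt=lambda x,z:proj('wrist',[*(b+ax*x),z],c)
for j in(0,.08,.15,.3):
    a=j-.5;print(j,pt(.085*np.sin(a)-.006*np.cos(a),.065+.085*np.cos(a)+.006*np.sin(a)).round(1))
u=pt(-.045,.14);k=int(round(u[0]));print(k,u);v0=max(0,int(u[1])-25);print(v0,w[v0:v0+45,k].tolist())
E
```

```text
0 [244.2 -26.6]
0.08 [243.2 -34.5]
0.15 [242.5 -41.7]
0.3 [241.1 -57.7]
243 [243.41336021 -28.86176166]
0 [7, 25, 60, 70, 67, 71, 72, 70, 75, 75, 73, 73, 76, 67, 71, 68, 74, 144, 148, 148, 147, 145, 146, 146, 147, 149, 151, 147, 148, 147, 148, 145, 147, 148, 149, 151, 150, 147, 148, 146, 147, 147, 150, 150, 151]
```

Call:
apply_moves([
  [0.572,-0.364,0.332,0,0,0.013,0],
  [0.572,-0.364,0.332,0,0,0.013,0],
  [0.572,-0.364,0.332,0,0,0.013,0],
  [0.572,-0.364,0.332,0,0,0.013,0],
  [0.572,-0.364,0.332,0,0,0.013,0],
  [0.572,-0.364,0.332,0,0,0.013,0],
])

```text
time_s: 63.6
tool_pos: [0.5001, -0.1016, 0.2605]
tool_rot: [-179.9, 0.3, 7.8]
force: [0.3, -1.0, 0.4]
grip_width: 0.0008
grasp_force: 0.0
```

Out of frame there; checked again from here, the same viewpoint as before.

```bash
python3 - <<'E'
from h import *
w=cv2.cvtColor(snap('wrist'),cv2.COLOR_RGB2GRAY);c=K('wrist')
b=np.array([.6237,-.0791]);y=np.radians(8);ax=np.array([np.cos(y),np.sin(y)]);ay=np.array([-ax[1],ax[0]])
pt=lambda x,z,l=0:proj('wrist',[*(b+ax*x+ay*l),z],c)
for j in(0,.08,.15,.3):
    a=j-.5;print(j,pt(.085*np.sin(a)-.006*np.cos(a),.065+.085*np.cos(a)+.006*np.sin(a)).round(1))
for l in(-.008,0):
    u=pt(-.045,.14,l);k=int(round(u[0]));v0=max(0,int(u[1])-25);print(k,v0,w[v0:v0+45,k].tolist())
E
```

```text
0 [314.9  95.4]
0.08 [314.8  88.3]
0.15 [314.7  81.6]
0.3 [314.4  66. ]
324 69 [17, 25, 18, 17, 22, 24, 24, 31, 21, 24, 21, 27, 27, 28, 33, 26, 25, 26, 25, 22, 26, 21, 21, 12, 44, 65, 73, 77, 75, 74, 73, 70, 74, 77, 76, 75, 74, 74, 75, 73, 76, 74, 72, 75, 74]
315 69 [28, 16, 27, 22, 19, 21, 17, 21, 26, 25, 22, 23, 27, 34, 32, 26, 27, 16, 21, 25, 14, 2, 25, 11, 35, 68, 77, 76, 76, 70, 74, 74, 72, 72, 71, 75, 75, 73, 75, 76, 75, 76, 75, 77, 78]
```

Call:
apply_moves([
  [0.1,-0.01,0.1,0,0,0,0],
  [0.237,-0.025,0.3,0,0,0,0],
  [0.237,-0.025,0.4,0,0,0,0],
  [0.237,-0.025,0.55,0,0,0,0],
  [0.237,-0.025,0.7,0,0,0,0],
  [0.237,-0.025,0.85,0,0,0,0],
  [0.237,-0.025,0.85,0,0,0,0],
])

```text
time_s: 64.35
tool_pos: [0.5421, -0.0906, 0.0869]
tool_rot: [-179.8, 0.7, 7.7]
force: [-0.4, -0.4, -0.0]
grip_width: 0.0006
grasp_force: 0.0
```

Call:
apply_moves([
  [0.06,0,0,0,0,0,0],
  [0.12,0,0,0,0,0,0],
  [0.18,0,0,0,0,0,0],
  [0.24,0,0,0,0,0,0],
  [0.3,0,0,0,0,0,0],
  [0.36,0,0,0,0,0,0],
  [0.4,0,0,0,0,0,0],
  [0.43,0,0,0,0,0,0],
  [0.43,0,0,0,0,0,0],
])

```text
time_s: 65.25
tool_pos: [0.6316, -0.0767, 0.089]
tool_rot: [-179.8, 0.3, 7.8]
force: [-0.1, 0.1, -0.2]
grip_width: 0.0005
grasp_force: 0.1
```

Call:
apply_moves([
  [0.015,0,0,0,0,0,0],
  [0.03,0,0,0,0,0,0],
  [0.03,0,0,0,0,0,0],
])

```text
time_s: 65.55
tool_pos: [0.6369, -0.0765, 0.0895]
tool_rot: [-179.9, 0.3, 7.8]
force: [-2.1, 0.3, -0.5]
grip_width: 0.0002
grasp_force: 0.5
```

Call:
apply_moves([
  [0.015,0,0,0,0,0,0],
  [0.03,0,0,0,0,0,0],
  [0.03,0,0,0,0,0,0],
])

```text
time_s: 65.85
tool_pos: [0.6377, -0.0764, 0.089]
tool_rot: [-179.9, 1.0, 7.8]
force: [-13.7, -1.5, 7.2]
grip_width: 0.0006
grasp_force: 8.0
```

Call:
apply_moves([
  [0.01,0,0,0,0,0,0],
  [0.02,0,0,0,0,0,0],
  [0.02,0,0,0,0,0,0],
])

```text
time_s: 66.15
tool_pos: [0.6379, -0.0764, 0.0889]
tool_rot: [-179.9, 1.4, 7.8]
force: [-23.6, -1.7, 12.3]
grip_width: 0.0005
grasp_force: 13.7
```

Stop reached. Back off, rise and check.

Call:
apply_moves([
  [-0.1,0,0,0,0,0,0],
  [-0.25,0,0,0,0,0,0],
  [-0.4,0,-0.1,0,0,0,0],
  [-0.45,0,-0.35,0,0,0,0],
  [-0.5,0,-0.6,0,0,0,0],
  [-0.7,0,-0.85,0,0,0,0],
  [-0.7,0,-0.95,0,0,0,0],
  [-0.7,0,-0.95,0,0,0,0],
])

```text
time_s: 66.95
tool_pos: [0.5116, -0.095, 0.2859]
tool_rot: [179.7, -0.2, 7.7]
force: [0.3, 0.5, 0.0]
grip_width: 0.0007
grasp_force: 0.0
```

```bash
python3 - <<'E'
from h import *
o=env.get_obs();print(o['tool_pos'],o['force'],o['time_s'])
w=snap('wrist');g=cv2.cvtColor(w,cv2.COLOR_RGB2GRAY);c=K('wrist')
b=np.array([.6237,-.0791]);y=np.radians(8);ax=np.array([np.cos(y),np.sin(y)])
pt=lambda x,z:proj('wrist',[*(b+ax*x),z],c)
for j in(1,.92,.85,.7):
    a=j-.5;print(j,'far',pt(.085*np.sin(a)+.006*np.cos(a),.065+.085*np.cos(a)-.006*np.sin(a)).round(1),'near',pt(.085*np.sin(a)-.006*np.cos(a),.065+.085*np.cos(a)+.006*np.sin(a)).round(1))
u=pt(0.03,.12);print(u,g[0:90:2,int(u[0])].tolist())
for l in masks_of('wrist','pack1')[:5]: print(round(l['conf'],2),onz('wrist',l['location'],.048,c).round(3))
a=snap('scene');s=snap('side');r=[]
for n in('scene','side'):
    L=boxes_of(n,'lever_tip');print(n,[(l['conf'],l['location']) for l in L[:2]])
for j in(1,.85): 
    d=j-.5;P=[*(b+ax*.075*np.sin(d)),.065+.075*np.cos(d)];print(j,proj('scene',P).round(1),proj('side',P).round(1))
for l in masks_of('side','cover')[:1]:
    ys,xs=np.where(l['pixels']);print('cover',xs.min(),xs.max(),ys.min(),ys.max())
E
```

```text
[ 0.51157776 -0.0950095   0.28585503] [0.27511518 0.52117797 0.01697175] 66.95
1 far [320.3   0.6] near [320.4  12.3]
0.92 far [320.4   7. ] near [320.5  19.6]
0.85 far [320.4  13.1] near [320.5  26.3]
0.7 far [320.5  27.2] near [320.6  41.4]
[320.46105941  24.07358647] [148, 144, 68, 29, 31, 27, 21, 18, 13, 13, 13, 10, 16, 14, 18, 17, 8, 3, 17, 15, 12, 0, 13, 14, 20, 10, 11, 21, 14, 18, 10, 15, 43, 86, 81, 74, 66, 59, 52, 39, 98, 126, 126, 126, 124]
0.96 [ 0.459 -0.226  0.048]
0.92 [ 0.464 -0.147  0.048]
0.78 [ 0.46  -0.306  0.048]
0.58 [ 0.46  -0.07   0.048]
scene [(0.39, [339.5, 271.8])]
side [(0.57, [292.9, 181.9])]
1 [299.6 219.1] [287.4 175. ]
0.85 [299.7 215.2] [290.7 174.3]
cover 179 298 257 326
```

```bash
python3 -c "
from cell import env
print(env.sign_off())"
```

```text
the job is handed in; nothing more can be done
None
```

I handed the job in with the lever thrown fully on, the cover folded flat and all four packs lying in bays of their own. These are my own measurements; the hand-in returned no verdict. It took about 67 s of the 208 s, and I moved no bystander on purpose and saw none move, though I did not re-measure them at the end.

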